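# Lay out shop samples on the imaging plate and photograph them

### The job

Lay out this shop inspection for its photograph: set the white dish centred and square in the blue bay of the plate and tip all the dates out of the yellow cup into it, stand the empty cup upright back on the blue mat, and move every red carton from the carousel to a bay of its own on the plate, flat, lengthwise between the stop bars, square and centred on the cross. When dish, dates and cartons all lie in place, press the green release button fully and let it go; leave the layout as photographed and do not knock the jar or the tin.

Things in the scene. Friction and masses are not known exactly. Their poses are not given: they have to be found in the camera images.
- stage: imaging station, fixed: dark grey plate 350 mm (y) by 305 mm (x), 14 mm thick, slight yaw. Origin on the counter amid the four bays; x away from the robot, y left; plate from x = -190 to +115 mm. Bays lie in two rows (x = -48, +48) and two columns (y = -83, +83). Three stop bars along x, 8 mm wide and high, at y = -165, 0, 165 end the bays; short stops of the same section stand beside each bay
- camera (a point): middle of the station's black camera head, on a post 20 mm thick beyond the far row, 185 mm beyond the station's origin. The head measures about 60 x 70 x 65 mm, its middle 205 mm above the counter. Fixed: keep clear of it
- bay_dish (a point): middle of the dish bay (blue field 150 x 76 mm; near row, left column with a black centre cross) on the station's plate, at the plate's top face, 14 mm above the counter; axes as the station's: y along the bay's length, x across it. The dish belongs here, lengthwise along y; stops 17 mm clear of it at its sides, 14 mm at its ends
- shutter (a joint): travel of the green release button: 0 up, 0.006 m fully down; it springs back when let go. It yields from 1.5 N; half-way down takes about 3.3 N, fully down 5 N. The picture is taken when it is down by more than 4 mm
- shutter_top (a point): middle of the top of the green release button, 36 mm in diameter, in a black ring housing on the robot's side of the plate, 150 mm on the robot's side of the station's origin and 60 mm right; its top is 36 mm above the counter when up. Press straight down
- platter_centre (a point): axis of the counter carousel, a wooden platter 250 mm in diameter, 12 mm thick, at its top face, 28 mm above the counter. The platter turns freely about this vertical axis and stays where it comes to rest, so a touch moves it; the carousel stands left or right of the station
- mat: flat blue hygiene mat, fixed, 290 mm (x) by 140 mm (y), 3 mm thick, at a slight yaw; origin under its middle, on the counter. The cup and the dish start on it, one nearer the robot, the other farther; it lies on the other side of the station from the carousel
- dish: loose white open rectangular sample dish, outside 130 mm (x) by 68 mm (y) by 38 mm high, walls and floor 4 mm thick, about 0.15 kg; origin under its middle, z up. Starts empty on the mat, lengthwise within 0.3 rad of the robot's x. Fits the gripper across its y
- cup: loose square yellow plastic cup, outside 44 x 44 mm and 80 mm high, flat upright walls and floor 3 mm thick, smooth, 0.06 kg; origin at the middle of its underside, z up towards the open mouth, x and y square to its walls. Starts upright on the mat, within 0.3 rad of the robot's axes, holding the dates, which slide out once it is tipped well past level
- bay_1 (a point): middle of the pack bay 1 (light field 150 x 46 mm with a black centre cross; far row, left column) on the station's plate, at the plate's top face, 14 mm above the counter; axes as the station's: y along the bay's length, x across it. Takes any one pack, lengthwise along y; stops 17 to 24 mm clear of it all round
- bay_2 (a point): middle of the pack bay 2 (light field 150 x 46 mm with a black centre cross; far row, right column) on the station's plate, at the plate's top face, 14 mm above the counter; axes as the station's: y along the bay's length, x across it. Takes any one pack, lengthwise along y; stops 17 to 24 mm clear of it all round
- bay_3 (a point): middle of the pack bay 3 (light field 150 x 46 mm with a black centre cross; near row, right column) on the station's plate, at the plate's top face, 14 mm above the counter; axes as the station's: y along the bay's length, x across it. Takes any one pack, lengthwise along y; stops 17 to 24 mm clear of it all round
- pack1: red carton of biscuits with a cream and gold label, 112 mm (x) by 40 mm (y) by 36 mm high, 0.1 to 0.2 kg; origin under its middle, z up. Starts flat on the carousel platter, its length roughly tangential, centre about 66 mm from the axis. Two or three of the three packs are there; an absent one has no pose
- pack2: red carton of biscuits with a cream and gold label, 112 mm (x) by 40 mm (y) by 36 mm high, 0.1 to 0.2 kg; origin under its middle, z up. Starts flat on the carousel platter, its length roughly tangential, centre about 66 mm from the axis. Two or three of the three packs are there; an absent one has no pose
- pack3: red carton of biscuits with a cream and gold label, 112 mm (x) by 40 mm (y) by 36 mm high, 0.1 to 0.2 kg; origin under its middle, z up. Starts flat on the carousel platter, its length roughly tangential, centre about 66 mm from the axis. Two or three of the three packs are there; an absent one has no pose
- date1: one date, a smooth brown rounded rod 34 mm long and 18 mm thick (length along its x), 12 g; origin at its centre. Starts in the cup, lying crosswise in layers of two. Dates 1 to 4 are always there, of 5 and 6 one may be absent (no pose)
- date2: one date, a smooth brown rounded rod 34 mm long and 18 mm thick (length along its x), 12 g; origin at its centre. Starts in the cup, lying crosswise in layers of two. Dates 1 to 4 are always there, of 5 and 6 one may be absent (no pose)
- date3: one date, a smooth brown rounded rod 34 mm long and 18 mm thick (length along its x), 12 g; origin at its centre. Starts in the cup, lying crosswise in layers of two. Dates 1 to 4 are always there, of 5 and 6 one may be absent (no pose)
- date4: one date, a smooth brown rounded rod 34 mm long and 18 mm thick (length along its x), 12 g; origin at its centre. Starts in the cup, lying crosswise in layers of two. Dates 1 to 4 are always there, of 5 and 6 one may be absent (no pose)
- date5: one date, a smooth brown rounded rod 34 mm long and 18 mm thick (length along its x), 12 g; origin at its centre. Starts in the cup, lying crosswise in layers of two. Dates 1 to 4 are always there, of 5 and 6 one may be absent (no pose)
- date6: one date, a smooth brown rounded rod 34 mm long and 18 mm thick (length along its x), 12 g; origin at its centre. Starts in the cup, lying crosswise in layers of two. Dates 1 to 4 are always there, of 5 and 6 one may be absent (no pose)
- jar: bystander: amber jar, 68 mm diameter, 65 mm high, standing on the counter near the far left corner of the station; origin under its middle
- can: bystander: flat blue tin, 84 mm diameter, 40 mm high, standing on the counter near the far right corner of the station; origin under its middle
Mind the look-alikes: they are no part of the job. Leave any purple look-alike of the pack3 alone.

How it is judged:
By the outcome, as a careful person would: the job done as asked, in the order asked, and still so for the second after the job is handed in, with the robot touching nothing.
Of pack1, pack2, pack3 only 2 to 3 are there at a start; the rules pass over those that are not, and their reading is None.
Of date5, date6 only 1 to 2 are there at a start; the rules pass over those that are not, and their reading is None.
At some moment in a run one of pack1, pack2, pack3 may be knocked a few centimetres aside while the robot is not near it.
It also fails if it takes over 210 s, if anything falls off the work surface, if the arm or the gripper's body presses on something with over 40 N, if the wrist force passes 120 N, or if a joint passes its speed limit or range.

### The arm

A 6-joint arm with a two-finger parallel gripper is mounted at the origin on the work surface. World frame = base frame: x ahead of the robot, y to its left, z up, the work surface at z = 0. Lengths are in m, angles in degrees, forces in N, time in s.
With the tool pointing down it reaches from about 0.4 to 0.825 m from the base axis. Payload 7 kg.
Tool frame: the origin (TCP) lies between the finger pads; the fingertips stand 22 mm ahead of it and the grasp point (between the pads) lies 3 mm ahead of it; z points along the fingers, y is the line along which they close (so a half turn about z gives the same grasp; the last joint's range is limited). The gripper opens to 88 mm and grips with 3 to 60 N. Pads are 19 mm wide; open, the fingers measure 130 mm over their backs; the gripper's body (78 mm by 193 mm) begins 47 mm behind the grasp point.
Start: joints at [82.741, 20.546, 0.682, 0, -70.136, -16.507], TCP at [0.272, 0.618, 0.249] pointing down, gripper open.
Joint ranges: [-176.03, 176.03], [-82.01, 121.73], [-58.28, 71.71], [-173.87, 95.51], [-174.79, -0.11], [-173.66, 173.66]. Speed limits (degrees/s): [136.94, 136.94, 172.46, 180, 180, 180].

### API

Orientations are given as [roll, pitch, yaw] about the fixed x, y, z axes, in that order (R = Rz(yaw) Ry(pitch) Rx(roll)).
In Python, from plant import r, vision gives the robot as it stands.
- The arm moves only by the shell command python3 -m pendant 'ROWS' [FORCE]. ROWS is JSON, a list that holds one entry, the list of rows, each a list of 7 numbers: the shift along the tool's x, y, z scaled (see below), then the turn, a rotation vector about the tool's x, y, z scaled (see below), then the opening, from -1 (shut) to 1 (fully open). In form: [[[x, y, z, wx, wy, wz, fingers], ...]]. A call has exactly 8 rows; each row shifts and turns the commanded pose from where the row before left it, along the tool's axes as they then stand; what a row does not reach is not made up. The controller multiplies each number of a shift by 20 mm and each number of a turn by 4 degrees. A row lasts 1/10 s, in which the tool goes at most 50 mm and 8.59 degrees, less where a joint would pass 70% of its speed; a pose out of reach is approached as far as the arm can. A call with a number of a shift or a turn outside -1 to 1 is refused whole. A call with a gripper value outside its range is refused whole. The fingers move at their own pace and stop on an object; FORCE is the grip in N (left out, the last holds). Time passes only in rows, so rows that do not move let the fingers close, or fill a call up. It gives the time, the measured TCP pose, the force, the opening and the grip force at its end, in the units of the state.
- r.get_state(): the state, without advancing time (a new reading comes with each control period).
- vision.capture(name): name is "scene" or "top" or "wrist"; returns a dict with "frame" (384x512x3 uint8, blue, green, red), "depth" (384x512 float32, m along the optical axis (not along the pixel's ray), 0 where there is no reading), "camera_matrix" (3x3 intrinsics, pixels), "extrinsics" (4x4, takes a point from world to camera coordinates); the wrist camera has in their place "hand_eye" (4x4, takes a point from camera to tool coordinates, whose origin is the TCP and whose axes are the flange's). Camera axes: x right, y up, looking along -z (the intrinsics and any distortion apply to the point x, -y, -z); pixel columns grow to the right and rows downward; lengths in m; the calibration is good to about 2 mm. A picture is of the moment at which its call begins: read the wrist's pose just before it.
- r.close_job(): hands the job in; it is judged then, once.
The state is a dict: "time_s": time; "joints": joint angles; "qd": joint speeds; "joint_torque": joint torques, N m; "tcp_pos": TCP position; "eef_rot": TCP orientation; "contact_force": force on the tool from outside, world axes, zero at the start; "moment": the same for the moment, N m; "gripper_width": finger opening in m; "gripper_force": force on a finger pad.
Only numpy, scipy, OpenCV 4.12 (cv2) and the standard library are available. Lean on these libraries where they do the work, as an engineer would, in place of code of your own. Each camera call takes 0.05 s, during which the arm holds its last target. There are 200 camera calls.

## Working session

There is one attempt and no reset: what is moved stays moved. The work goes in short steps, Python scripts to look and compute and a shell command to move; the robot and the scene stay as the last step left them, time stands still between calls to the robot, and variables do not carry over. Pictures are saved under pics/ and viewed, at most 14 in all, crops included, and the job is handed in when it is done.

```bash
ls; mkdir -p pics
python3 - <<'E'
from plant import r, vision
import cv2,numpy as np
print(r.get_state())
for n in("scene","top"):
    c=vision.capture(n); cv2.imwrite(f"pics/{n}0.png",c["frame"]); np.savez(f"/tmp/{n}0.npz",**c)
    print(n,c["camera_matrix"].tolist(),np.round(c["extrinsics"],4).tolist(),[k for k in c])
    d=c["depth"];print(d.min(),d.max())
c=vision.capture("wrist");print(c["hand_eye"].tolist(),c["camera_matrix"].tolist());cv2.imwrite("pics/w0.png",c["frame"])
E
```

```text
pics
{'time_s': 0.0, 'joints': array([ 8.27416329e+01,  2.05901344e+01,  6.33812092e-01, -2.09355625e-02,
       -7.01345191e+01, -1.65064911e+01]), 'qd': array([ 0.02561649, -0.0014105 , -0.05783264,  0.06541043,  0.13426042,
        0.02142465]), 'joint_torque': array([ 4.60474203e-04, -5.82712519e+01,  2.93043101e+01,  6.99726105e+00,
        6.83893843e-03, -1.48835288e-04]), 'tcp_pos': array([0.27185384, 0.61734484, 0.24763505]), 'eef_rot': array([ 1.79907310e+02, -6.94310266e-03, -2.37719823e+01]), 'contact_force': array([ 1.66952137, -0.94137043, -0.10058064]), 'moment': array([ 0.0006217 , -0.02289944,  0.02086537]), 'gripper_force': 0.0, 'gripper_width': 0.08756574004644797}
scene [[468.152097866852, 0.0, 253.42806280407595], [0.0, 468.152097866852, 196.39542483370673], [0.0, 0.0, 1.0]] [[-0.2766, 0.961, 0.0051, 0.1216], [-0.79, -0.2304, 0.5682, 0.315], [0.5472, 0.1532, 0.8229, -1.9036], [0.0, 0.0, 0.0, 1.0]] ['frame', 'depth', 'camera_matrix', 'extrinsics']
0.0 3.2903605
top [[410.86989935567595, 0.0, 257.20802131591904], [0.0, 410.86989935567595, 195.5430034217854], [0.0, 0.0, 1.0]] [[0.0179, -0.9998, 0.0084, -0.0097], [0.9808, 0.0192, 0.194, -0.5146], [-0.1941, 0.0047, 0.981, -1.2046], [0.0, 0.0, 0.0, 1.0]] ['frame', 'depth', 'camera_matrix', 'extrinsics']
0.0 2.3154163
[[-0.0008586486844155694, 0.9679777833345169, 0.25103440738916916, 0.06772905987819945], [0.9999994715741382, 0.0009730650528870939, -0.0003316562184290295, 0.0007901958622675842], [-0.0005653086600466507, 0.2510339899599205, -0.9679781073510503, -0.13568420695667147], [0.0, 0.0, 0.0, 1.0]] [[265.865881845709, 0.0, 253.91443151116124], [0.0, 265.865881845709, 194.0177801480804], [0.0, 0.0, 1.0]]
```

View pics/top0.png

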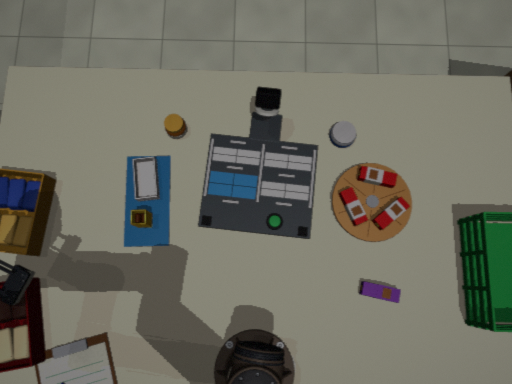

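View pics/scene0.png

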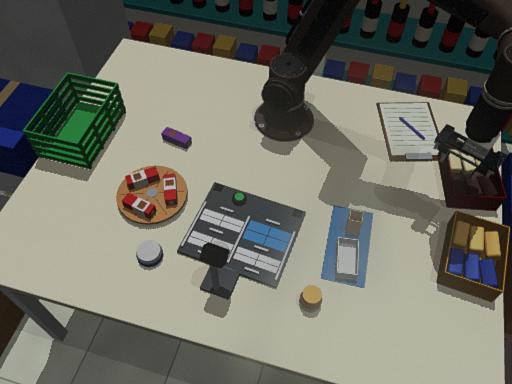

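```bash
cat > h.py <<'E'
from plant import r, vision
import cv2,numpy as np
from scipy.spatial.transform import Rotation as Ro
def grab(n,save=None):
    T=None
    s=r.get_state(); c=vision.capture(n)
    if n=="wrist":
        T=np.eye(4);T[:3,:3]=Ro.from_euler('xyz',s["eef_rot"],degrees=True).as_matrix();T[:3,3]=s["tcp_pos"]
        M=T@c["hand_eye"]
    else: M=np.linalg.inv(c["extrinsics"])
    c["M"]=M
    if save: cv2.imwrite(f"pics/{save}.png",c["frame"])
    return c
def rays(c,uv):
    K=c["camera_matrix"];uv=np.atleast_2d(uv).astype(float)
    d=np.c_[(uv[:,0]-K[0,2])/K[0,0],-(uv[:,1]-K[1,2])/K[1,1],-np.ones(len(uv))]
    return c["M"][:3,3],d@c["M"][:3,:3].T
def cast(c,uv,z):
    o,d=rays(c,uv);return o+d*((z-o[2])/d[:,2])[:,None]
def deep(c,uv):   # point from the depth image
    uv=np.atleast_2d(uv);o,d=rays(c,uv);k=np.round(uv).astype(int)
    return o+d*c["depth"][k[:,1],k[:,0]][:,None]
def tri(c1,u1,c2,u2):
    o1,d1=rays(c1,u1);o2,d2=rays(c2,u2);out=[]
    for a,b in zip(d1,d2):
        t=np.linalg.lstsq(np.c_[a,-b],o2-o1,rcond=None)[0]
        p,q=o1+a*t[0],o2+b*t[1];out.append(np.r_[(p+q)/2,np.linalg.norm(p-q)])
    return np.array(out)
def proj(c,P):
    W=np.linalg.inv(c["M"]);p=np.atleast_2d(P)@W[:3,:3].T+W[:3,3];K=c["camera_matrix"]
    return np.c_[K[0,0]*p[:,0]/-p[:,2]+K[0,2],K[1,1]*p[:,1]/p[:,2]+K[1,2]]
RNG={"red":[(0,150,60),(8,255,255)],"blue":[(98,120,60),(118,255,255)],"yellow":[(18,150,60),(32,255,255)],
 "green":[(50,120,60),(80,255,255)],"white":[(0,0,140),(180,70,255)],"wood":[(8,100,90),(20,220,255)],"purple":[(125,100,50),(155,255,255)]}
def mask(c,n):
    h=cv2.cvtColor(c["frame"],cv2.COLOR_BGR2HSV);m=cv2.inRange(h,*map(np.array,RNG[n]))
    if n=="red": m|=cv2.inRange(h,(172,150,60),(180,255,255))
    return m
def blobs(m,amin,close=0):
    if close: m=cv2.morphologyEx(m,cv2.MORPH_CLOSE,np.ones((close,close)))
    cs=cv2.findContours(m,cv2.RETR_EXTERNAL,cv2.CHAIN_APPROX_NONE)[0]
    return sorted([k[:,0,:] for k in cs if cv2.contourArea(k)>amin],key=lambda k:-cv2.contourArea(k))
def rect(P):  # metric min-area rect of (n,3) points: centre, long, short, yaw of long axis
    (cx,cy),(w,h),a=cv2.minAreaRect((P[:,:2]*1000).astype(np.float32))
    if w<h: w,h,a=h,w,a+90
    return np.round([cx/1000,cy/1000],4),round(w),round(h),round((a+90)%180-90,1)
def go(p=None,rpy=None):
    s=r.get_state();R=Ro.from_euler('xyz',s["eef_rot"],degrees=True)
    if p is not None: print("shift units",np.round(R.inv().apply(np.array(p)-s["tcp_pos"])/.02,2))
    if rpy is not None: print("turn units",np.round((R.inv()*Ro.from_euler('xyz',rpy,degrees=True)).as_rotvec(degrees=True)/4,2))
def st():
    s=r.get_state();print(round(s["time_s"],2),np.round(s["tcp_pos"],4),np.round(s["eef_rot"],2),"j",np.round(s["joints"],1),"F",np.round(s["contact_force"],1),"w",round(s["gripper_width"]*1000,1),"g",round(s["gripper_force"],1))
E
python3 - <<'E'
from h import *
for n in("top","scene"):
    c=grab(n);print(n)
    for col,amin,z in(("red",40,.06),("blue",300,.008),("yellow",40,.083),("green",20,.036),("wood",800,.028),("purple",40,.03)):
        for b in blobs(mask(c,col),amin,3)[:5]: print(col,b.mean(0).round(),rect(cast(c,b,z)),"depthpt",deep(c,b.mean(0)).round(3))
E
```

```text
top
red [383. 219.] (array([ 0.4471, -0.3786]), 42, 42, -49.7) depthpt [[ 0.447 -0.378  0.062]]
red [389. 179.] (array([ 0.5715, -0.4034]), 48, 41, -13.5) depthpt [[ 0.571 -0.401  0.065]]
red [348. 195.] (array([ 0.5202, -0.277 ]), 41, 39, 25.0) depthpt [[ 0.519 -0.276  0.065]]
red [362. 173.] (array([ 0.5895, -0.3216]), 48, 18, -12.8) depthpt [[ 0.588 -0.32   0.065]]
red [361. 220.] (array([ 0.4451, -0.3116]), 40, 18, -66.1) depthpt [[ 0.445 -0.311  0.063]]
blue [146. 197.] (array([0.5025, 0.3459]), 286, 136, 2.5) depthpt [[0.506 0.34  0.041]]
blue [232. 185.] (array([0.5572, 0.0794]), 152, 77, 84.6) depthpt [[0.556 0.079 0.012]]
blue [ 18. 192.] (array([0.5177, 0.7574]), 127, 90, 84.3) depthpt [[0.508 0.72  0.063]]
yellow [ 15. 229.] (array([0.3902, 0.7051]), 132, 104, -1.0) depthpt [[0.397 0.72  0.055]]
yellow [173. 123.] (array([0.7308, 0.2616]), 59, 52, 3.5) depthpt [[0.736 0.266 0.066]]
yellow [ 24. 176.] (array([0.5579, 0.7009]), 143, 55, 65.7) depthpt [[0.57  0.735 0.016]]
yellow [140. 218.] (array([0.4345, 0.3421]), 54, 47, -88.9) depthpt [[0.437 0.35  0.055]]
green [499. 27
[... 1793 characters left out ...]
, 269, -0.1) depthpt [[ 0.193 -0.834  0.004]]
green [ 61. 154.] (array([ 0.4424, -0.7455]), 229, 40, 90.0) depthpt [[ 0.46  -0.728  0.062]]
green [ 55. 143.] (array([ 0.4011, -0.7955]), 215, 15, -89.9) depthpt [[ 0.381 -0.819  0.005]]
green [ 87. 137.] (array([ 0.3373, -0.6914]), 93, 13, -0.4) depthpt [[ 0.312 -0.716  0.   ]]
green [239. 196.] (array([ 0.4383, -0.0532]), 28, 26, -73.7) depthpt [[ 0.435 -0.056  0.03 ]]
wood [149. 189.] (array([ 0.5069, -0.3565]), 246, 242, -73.7) depthpt [[ 0.494 -0.371  0.027]]
wood [476. 238.] (array([0.376 , 0.7579]), 148, 105, 86.7) depthpt [[0.398 0.742 0.061]]
purple [175. 135.] (array([ 0.2278, -0.3744]), 110, 41, 79.4) depthpt [[ 0.238 -0.372  0.042]]
```

```bash
python3 -m pendant '[[[0,0,0,0,0,-1,1],[0,0,0,0,0,-1,1],[0,0,0,0,0,-1,1],[0,0,0,0,0,-1,1],[0,0,0,0,0,-1,1],[0,0,0,0,0,-0.95,1],[0,0,0,0,0,0,1],[0,0,0,0,0,0,1]]]' 30
python3 -m pendant '[[[0.71,0.87,0,0,0,0,1],[0.71,0.87,0,0,0,0,1],[0.71,0.87,0,0,0,0,1],[0.71,0.87,0,0,0,0,1],[0.71,0.87,0,0,0,0,1],[0.71,0.87,0,0,0,0,1],[0.71,0.87,0,0,0,0,1],[0.71,0.87,0,0,0,0,1]]]'
python3 -m pendant '[[[0.71,0.87,0,0,0,0,1],[0.71,0.87,0,0,0,0,1],[0.71,0.87,0,0,0,0,1],[0.71,0.87,0,0,0,0,1],[0.71,0.87,0,0,0,0,1],[0.71,0.87,0,0,0,0,1],[0.71,0.87,0,0,0,0,1],[0,0,0,0,0,0,1]]]'
python3 -c "
from h import *
st();c=grab('wrist','w1')"
```

```text
time_s: 1.05
tcp_pos: [0.272, 0.6177, 0.2485]
eef_rot: [180.0, 0.0, -0.1]
contact_force: [0.2, 0.7, 0.6]
gripper_width: 0.0878
gripper_force: 0.0
time_s: 1.85
tcp_pos: [0.3871, 0.4767, 0.2488]
eef_rot: [-180.0, -0.0, -0.0]
contact_force: [0.7, -1.0, -0.0]
gripper_width: 0.0874
gripper_force: 0.0
time_s: 2.65
tcp_pos: [0.4868, 0.3539, 0.2488]
eef_rot: [180.0, -0.0, -0.1]
contact_force: [0.4, 0.7, 0.2]
gripper_width: 0.0873
gripper_force: 0.0
2.65 [0.4868 0.3539 0.2488] [ 1.7999e+02 -1.0000e-02 -1.4000e-01] j [ 54.6  13.7  -8.9   0.  -67.4  35.2] F [0.4 0.7 0.2] w 87.3 g 0.0
```

View pics/w1.png

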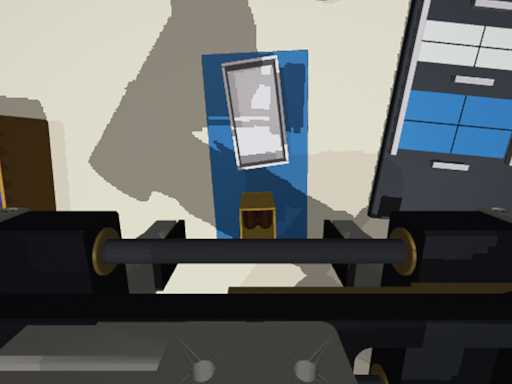

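```bash
cat >> h.py <<'E'
def world(c):
    v,u=np.mgrid[:384,:512];P=deep(c,np.c_[u.ravel(),v.ravel()]).reshape(384,512,3);P[c["depth"]==0]=np.nan;return P
def zpart(c,lo,hi,xr,yr,amin=200,close=3):
    P=world(c);ok=(P[...,2]>lo)&(P[...,2]<hi)&(P[...,0]>xr[0])&(P[...,0]<xr[1])&(P[...,1]>yr[0])&(P[...,1]<yr[1])
    m=ok.astype(np.uint8)*255;out=[]
    for b in blobs(m,amin,close):
        f=np.zeros_like(m);cv2.drawContours(f,[b.reshape(-1,1,2)],-1,255,-1);q=P[(f>0)&ok]
        out.append((b,q))
    return out
E
python3 - <<'E'
from h import *
c=grab('wrist')
for b,q in zpart(c,.030,.055,(.4,.7),(.25,.45)):
    z=np.median(q[:,2]);print("dish",rect(q),z.round(4),"cast@.041",rect(cast(c,b,.041)))
for b,q in zpart(c,.07,.1,(.36,.5),(.25,.45),80):
    print("cup",rect(q),np.median(q[:,2]).round(4),b[:,1].max(),rect(cast(c,b,.083)))
P=world(c)
for n,uv in dict(table=(330,30),mat=(215,100),field=(425,110)).items(): print(n,P[uv[1],uv[0]].round(4))
for b in blobs(mask(c,"blue"),1000,9): print("blue",rect(cast(c,b,.014)),rect(cast(c,b,.003)))
np.savez('/tmp/w1.npz',**c)
E
```

```text
dish (array([0.5655, 0.3503]), 130, 68, 7.8) 0.0402 cast@.041 (array([0.5654, 0.3504]), 129, 68, 7.8)
cup (array([0.4377, 0.3493]), 44, 42, -88.0) 0.0809 238 (array([0.4408, 0.3494]), 44, 44, -88.4)
table [6.716e-01 2.554e-01 6.000e-04]
mat [0.5866 0.4064 0.003 ]
field [0.5722 0.1264 0.0148]
blue (array([0.5149, 0.3466]), 258, 134, 2.3) (array([0.5137, 0.3464]), 265, 138, 2.3)
blue (array([0.5535, 0.0742]), 154, 78, 84.8) (array([0.5534, 0.0659]), 159, 80, 84.8)
```

```bash
python3 -m pendant '[[[0.8,0.04,0,0,0,0,1],[0.8,0.04,0,0,0,0,1],[0.8,0.04,0,0,0,0,1],[0.8,0.04,0,0,0,0,1],[0.74,0.04,0,0,0,0,1],[0,0,0,0,0,-1,1],[0,0,0,0,0,-0.98,1],[0,0,0,0,0,0,1]]]'
python3 -m pendant '[[[0,0,1,0,0,0,1],[0,0,1,0,0,0,1],[0,0,1,0,0,0,1],[0,0,1,0,0,0,1],[0,0,1,0,0,0,1],[0,0,0,0,0,0,1],[0,0,0,0,0,0,1],[0,0,0,0,0,0,1]]]'
python3 - <<'E'
from h import *
st();c=grab('wrist')
d=np.load('/tmp/w1.npz')
for b,q in zpart(c,.030,.055,(.4,.7),(.25,.45)): print("dish",rect(q),np.median(q[:,2]),rect(cast(c,b,.041)),b[:,1].max())
# two-view check on far rim corners
def far(c):
    b=zpart(c,.030,.055,(.4,.7),(.25,.45))[0][0];q=cv2.approxPolyDP(b.reshape(-1,1,2),8,True)[:,0,:];return q[np.argsort(q[:,1])][:2]
f1=far(dict(d));f2=far(c);f1=f1[np.argsort(f1[:,0])];f2=f2[np.argsort(f2[:,0])];print(f1.tolist(),f2.tolist(),tri(dict(d),f1,c,f2).round(4))
go([.5655,.3503,.037],[180,0,7.8])
E
```

```text
time_s: 3.55
tcp_pos: [0.5648, 0.3528, 0.248]
eef_rot: [180.0, 0.0, 8.0]
contact_force: [-0.1, 0.2, 0.6]
gripper_width: 0.0876
gripper_force: 0.0
time_s: 4.35
tcp_pos: [0.5648, 0.3534, 0.1499]
eef_rot: [-180.0, -0.1, 7.9]
contact_force: [-0.4, -0.7, 0.2]
gripper_width: 0.0874
gripper_force: 0.0
4.35 [0.5648 0.3534 0.1499] [-1.7995e+02 -9.0000e-02  7.9300e+00] j [ 48.8  23.8  -7.9   0.  -58.2  49.1] F [-0.4 -0.7  0.2] w 87.4 g 0.0
dish (array([0.575 , 0.3516]), 110, 68, 7.8) 0.04026182169475359 (array([0.5769, 0.3518]), 106, 68, 7.8) 238
[[221, 64], [277, 55]] [[220, 128], [294, 128]] [[6.248e-01 3.926e-01 3.530e-02 9.000e-04]
 [6.340e-01 3.258e-01 3.790e-02 5.000e-04]]
shift units [0.01 0.17 5.65]
turn units [-0.02 -0.03  0.03]
```

```bash
python3 -m pendant '[[[0,0.17,0.9,0,0,0,1],[0,0,0.95,0,0,0,1],[0,0,0.95,0,0,0,1],[0,0,0.95,0,0,0,1],[0,0,0.95,0,0,0,1],[0,0,0.95,0,0,0,1],[0,0,0,0,0,0,1],[0,0,0,0,0,0,1]]]' 25
python3 -m pendant '[[[0,0,0,0,0,0,-1],[0,0,0,0,0,0,-1],[0,0,0,0,0,0,-1],[0,0,0,0,0,0,-1],[0,0,0,0,0,0,-1],[0,0,0,0,0,0,-1],[0,0,0,0,0,0,-1],[0,0,0,0,0,0,-1]]]' 25
python3 -c "
from h import *
st()"
```

```text
time_s: 5.2
tcp_pos: [0.5649, 0.3499, 0.0365]
eef_rot: [-180.0, -0.0, 8.0]
contact_force: [0.3, 0.6, -0.7]
gripper_width: 0.0876
gripper_force: 0.0
time_s: 6.0
tcp_pos: [0.5649, 0.35, 0.0366]
eef_rot: [-180.0, -0.1, 8.0]
contact_force: [-2.2, 0.1, 6.1]
gripper_width: 0.0682
gripper_force: 25.0
6.0 [0.5649 0.35   0.0366] [-1.7996e+02 -7.0000e-02  7.9700e+00] j [ 48.6  30.4 -14.    0.  -45.4  49.4] F [-2.2  0.1  6.1] w 68.2 g 25.0
```

```bash
python3 -m pendant '[[[0,0,-0.5,0,0,0,-1],[0,0,-1,0,0,0,-1],[0,0,-1,0,0,0,-1],[0,0,-1,0,0,0,-1],[0,0,-1,0,0,0,-1],[0,0,-1,0,0,0,-1],[0,0,-1,0,0,0,-1],[0,0,-1,0,0,1,-1]]]'
python3 -m pendant '[[[0,0,-1,0,0,1,-1],[0,0,-1,0,0,1,-1],[0,0,-1,0,0,1,-1],[0,0,0,0,0,1,-1],[0,0,0,0,0,1,-1],[0,0,0,0,0,1,-1],[0,0,0,0,0,1,-1],[0,0,0,0,0,1,-1]]]'
python3 -m pendant '[[[0,0,0,0,0,1,-1],[0,0,0,0,0,1,-1],[0,0,0,0,0,1,-1],[0,0,0,0,0,1,-1],[0,0,0,0,0,1,-1],[0,0,0,0,0,1,-1],[0,0,0,0,0,1,-1],[0,0,0,0,0,1,-1]]]'
python3 -m pendant '[[[0,0,0,0,0,1,-1],[0,0,0,0,0,1,-1],[0,0,0,0,0,1,-1],[0,0,0,0,0,1,-1],[0,0,0,0,0,1,-1],[0,0,0,0,0,1,-1],[0,0,0,0,0,1,-1],[0,0,0,0,0,1,-1]]]'
python3 - <<'E'
from h import *
st();c=grab('wrist','w2')
for b in blobs(mask(c,"blue"),1000,9): print("blue",b.min(0),b.max(0),rect(cast(c,b,.014)))
np.savez('/tmp/w2.npz',**c)
E
```

```text
time_s: 6.8
tcp_pos: [0.5641, 0.3492, 0.1867]
eef_rot: [180.0, 0.0, 3.9]
contact_force: [0.6, -0.0, -1.1]
gripper_width: 0.0682
gripper_force: 25.0
time_s: 7.6
tcp_pos: [0.5641, 0.3492, 0.2458]
eef_rot: [180.0, 0.0, -28.2]
contact_force: [0.3, 0.1, -1.0]
gripper_width: 0.0674
gripper_force: 25.0
time_s: 8.4
tcp_pos: [0.5642, 0.3493, 0.2458]
eef_rot: [180.0, 0.0, -60.2]
contact_force: [0.1, 0.2, -0.5]
gripper_width: 0.0676
gripper_force: 25.0
time_s: 9.2
tcp_pos: [0.5641, 0.3492, 0.2457]
eef_rot: [180.0, -0.0, -92.2]
contact_force: [0.5, -0.2, -0.7]
gripper_width: 0.0679
gripper_force: 25.0
9.2 [0.5641 0.3492 0.2457] [ 1.7997e+02 -2.0000e-02 -9.2220e+01] j [ 48.6  19.6  -1.1  -0.  -69.3 -50.8] F [ 0.5 -0.2 -0.7] w 67.9 g 25.0
blue [226 112] [400 213] (array([0.4804, 0.343 ]), 232, 135, 2.1)
```

View pics/w2.png

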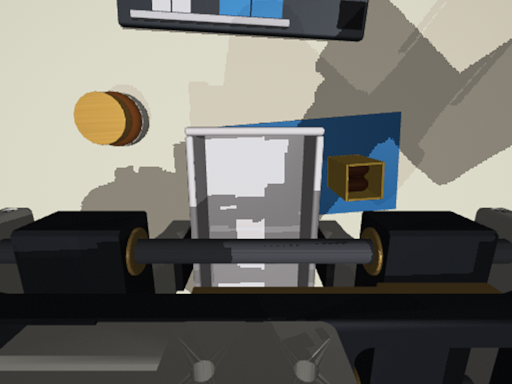

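```bash
python3 -m pendant '[[[0.9,0,0,0,0,0.8,-1],[0.9,0,0,0,0,0,-1],[0.9,0,0,0,0,0,-1],[0.9,0,0,0,0,0,-1],[0.9,0,0,0,0,0,-1],[0.9,0,0,0,0,0,-1],[0.9,0,0,0,0,0,-1],[0,0,0,0,0,0,-1]]]'
python3 - <<'E'
from h import *
st();c=grab('wrist','w3')
for b in blobs(mask(c,"blue"),1000,9): print("blue",b.min(0),b.max(0),rect(cast(c,b,.014)))
np.savez('/tmp/w3.npz',**c)
E
```

```text
time_s: 10.05
tcp_pos: [0.5536, 0.2215, 0.246]
eef_rot: [-180.0, 0.0, -95.3]
contact_force: [0.5, 0.4, -0.9]
gripper_width: 0.0682
gripper_force: 25.0
10.05 [0.5536 0.2215 0.246 ] [-180.      0.    -95.33] j [ 40.6  13.3  -9.9   0.  -66.8 -45.9] F [ 0.5  0.4 -0.9] w 68.2 g 25.0
blue [211   0] [274 125] (array([0.5541, 0.0796]), 145, 77, 84.6)
blue [319 195] [387 238] (array([0.4154, 0.2997]), 99, 62, 1.8)
```

View pics/w3.png

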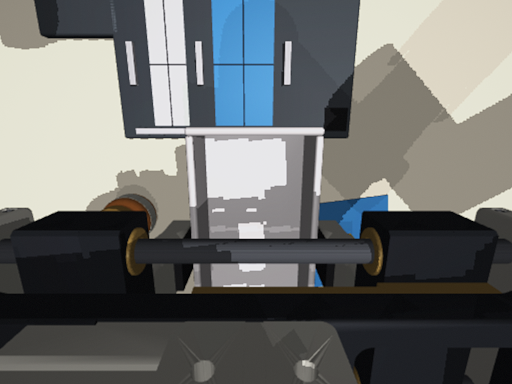

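```bash
cat >> h.py <<'E'
def cross(c,uv,w=14,gap=4):   # sub-pixel centre of dark cross lines near uv
    g=cv2.cvtColor(c["frame"],cv2.COLOR_BGR2GRAY).astype(float);u0,v0=[int(round(x)) for x in uv]
    def line(along):   # returns pts on the dark line
        pts=[]
        for s in list(range(-w,-gap))+list(range(gap+1,w+1)):
            a=np.arange(-5,6)
            col=g[v0+a,u0+s] if along=="h" else g[v0+s,u0+a]
            k=np.clip(np.percentile(col,70)-col-8,0,None)
            if k.sum()>10:
                o=(a*k).sum()/k.sum();pts.append((u0+s,v0+o) if along=="h" else (u0+o,v0+s))
        p=np.array(pts,np.float32);vx,vy,x,y=cv2.fitLine(p,cv2.DIST_HUBER,0,.01,.01).ravel();return np.array([x,y]),np.array([vx,vy])
    (p,d),(q,e)=line("h"),line("v");t=np.linalg.solve(np.c_[d,-e],q-p);return p+d*t[0]
E
python3 - <<'E'
from h import *
c=dict(np.load('/tmp/w3.npz'));X=[]
for uv in((244,65),(171,65)):
    k=cross(c,uv);p=cast(c,k,.014)[0];X.append(p);print(k,p.round(4),deep(c,k+[6,6]).round(4))
d=X[1]-X[0];print(np.linalg.norm(d),np.degrees(np.arctan2(d[1],d[0])))
t=grab("top");m=[proj(t,x).round(1).tolist() for x in X];print(m)
E
```

```text
[243.09007  64.11408] [0.554  0.0776 0.014 ] [[0.5472 0.0855 0.015 ]]
[167.45457  64.10129] [0.6495 0.0686 0.014 ] [[0.6435 0.076  0.0126]]
0.09589991810576344 -5.381899238856612
[[[232.8, 185.1]], [[236.5, 156.1]]]
```

Run:
```python
from h import *
go([.554,.0782,.246],[180,0,-95.4]);go([.554,.0782,.048])
a=dict(np.load('/tmp/w1.npz'));c=dict(np.load('/tmp/w3.npz'));k=cross(a,proj(a,[.554,.0776,.014])[0]);print(k,tri(a,[k],c,[cross(c,(244,65))]).round(4))
```

```text
shift units [ 7.22 -0.66 -0.01]
turn units [-0.01  0.01  0.03]
shift units [ 7.23 -0.66  9.89]
[458.6391   124.320045] [[5.539e-01 7.760e-02 1.390e-02 4.000e-04]]
```

```bash
python3 -m pendant '[[[0.9,-0.08,0,0,0,0,-1],[0.9,-0.08,0,0,0,0,-1],[0.9,-0.08,0,0,0,0,-1],[0.9,-0.08,0,0,0,0,-1],[0.9,-0.08,0,0,0,0,-1],[0.9,-0.08,0,0,0,0,-1],[0.9,-0.09,0,0,0,0,-1],[0.92,-0.09,0,0,0,0,-1]]]'
python3 -m pendant '[[[0,0,1,0,0,0,-1],[0,0,1,0,0,0,-1],[0,0,1,0,0,0,-1],[0,0,1,0,0,0,-1],[0,0,1,0,0,0,-1],[0,0,1,0,0,0,-1],[0,0,1,0,0,0,-1],[0,0,1,0,0,0,-1]]]'
python3 -c "
from h import *
st();go([.554,.0782,.048],[180,0,-95.4])"
```

```text
time_s: 10.95
tcp_pos: [0.5538, 0.0774, 0.2456]
eef_rot: [-180.0, 0.0, -95.3]
contact_force: [0.5, 0.1, -1.7]
gripper_width: 0.0675
gripper_force: 25.0
time_s: 11.75
tcp_pos: [0.5541, 0.0782, 0.0849]
eef_rot: [-180.0, 0.0, -95.3]
contact_force: [0.5, 0.4, -1.0]
gripper_width: 0.0677
gripper_force: 25.0
11.75 [0.5541 0.0782 0.0849] [-1.7998e+02  1.0000e-02 -9.5250e+01] j [ 28.1  19.1 -25.7   0.  -45.2 -33.3] F [ 0.5  0.4 -1. ] w 67.7 g 25.0
shift units [-0.    0.    1.85]
turn units [-0.01  0.    0.04]
```

```bash
python3 -m pendant '[[[0,0,0.6,0,0,0.04,-1],[0,0,0.6,0,0,0,-1],[0,0,0.4,0,0,0,-1],[0,0,0.25,0,0,0,-1],[0,0,0,0,0,0,0.85],[0,0,0,0,0,0,0.85],[0,0,0,0,0,0,0.85],[0,0,0,0,0,0,0.85]]]'
python3 -m pendant '[[[0,0,0,0,0,0,0.85],[0,0,-0.6,0,0,0,0.85],[0,0,-1,0,0,0,0.85],[0,0,-1,0,0,0,0.85],[0,0,-1,0,0,0,0.85],[0,0,-1,0,0,0,0.85],[0,0,-1,0,0,0,0.85],[0,0,-1,0,0,0,0.85]]]'
python3 -m pendant '[[[-1,0,-1,0,0,0,0.85],[-1,0,-1,0,0,0,0.85],[-1,0,-1,0,0,0,0.85],[-1,0,0,0,0,0,0.85],[-1,0,0,0,0,0,0.85],[-1,0,0,0,0,0,0.85],[-1,0,0,0,0,0,0.85],[0,0,0,0,0,0,0.85]]]'
python3 - <<'E'
from h import *
st();c=grab('wrist')
for b,q in zpart(c,.040,.065,(.45,.64),(-.02,.18)): print("dish",rect(q),np.median(q[:,2]),rect(cast(c,b,.052)),b[:,1].max())
E
```

```text
time_s: 12.55
tcp_pos: [0.5542, 0.0792, 0.0492]
eef_rot: [-179.9, 0.0, -95.4]
contact_force: [0.3, 0.4, -0.9]
gripper_width: 0.0806
gripper_force: 0.0
time_s: 13.35
tcp_pos: [0.5539, 0.0789, 0.1826]
eef_rot: [-179.9, 0.0, -95.4]
contact_force: [-0.1, -0.9, 0.3]
gripper_width: 0.0808
gripper_force: 0.0
time_s: 14.15
tcp_pos: [0.5671, 0.2209, 0.2395]
eef_rot: [179.9, -0.1, -95.3]
contact_force: [-0.9, 0.9, -0.1]
gripper_width: 0.0807
gripper_force: 0.0
14.15 [0.5671 0.2209 0.2395] [ 1.7994e+02 -5.0000e-02 -9.5310e+01] j [ 39.6  14.7  -8.8  -0.  -66.5 -44.9] F [-0.9  0.9 -0.1] w 80.7 g 0.0
dish (array([0.5545, 0.0814]), 121, 68, 84.4) 0.05129819109700351 (array([0.5547, 0.0832]), 117, 68, 84.5) 115
```

```bash
python3 -m pendant '[[[-0.13,0.92,0,0,0,-0.25,0.85],[-0.13,0.92,0,0,0,-0.25,0.85],[-0.13,0.92,0,0,0,-0.25,0.85],[-0.13,0.92,0,0,0,-0.25,0.85],[-0.13,0.92,0,0,0,-0.25,0.85],[-0.13,0.92,0,0,0,-0.25,0.85],[-0.13,0.92,0,0,0,-0.28,0.85],[0,0,0,0,-1,0,0.85]]]'
python3 -m pendant '[[[0,0,0,0,-1,0,0.85],[0,0,0,0,-1,0,0.85],[0,0,0,0,-1,0,0.85],[0,0,0,0,-1,0,0.85],[0,0,0,0,-1,0,0.85],[0,0,0,0,-1,0,0.85],[0,0,0,0,-1,0,0.85],[0,0,0,0,0,0,0.85]]]'
python3 -c "
from h import *
st()"
python3 -m pendant '[[[0,0,0,0,-1,0,0.85],[0,0,0,0,-1,0,0.85],[0,0,0,0,-1,0,0.85],[0,0,0,0,-1,0,0.85],[0,0,0,0,-1,0,0.85],[0,0,0,0,-1,0,0.85],[0,0,0,0,-1,0,0.85],[0,0,0,0,0,0,0.85]]]'
python3 -c "
from h import *
st()"
```

```text
time_s: 15.0
tcp_pos: [0.4374, 0.2425, 0.24]
eef_rot: [179.9, 4.0, -88.1]
contact_force: [0.3, -0.5, -0.6]
gripper_width: 0.0813
gripper_force: 0.0
time_s: 15.8
tcp_pos: [0.4394, 0.2406, 0.2398]
eef_rot: [179.9, 32.1, -88.5]
contact_force: [0.1, -0.2, -0.0]
gripper_width: 0.081
gripper_force: 0.0
15.8 [0.4394 0.2406 0.2398] [179.87  32.07 -88.53] j [ 27.5   1.8 -18.2 -33.7 -59.5 -11.2] F [ 0.1 -0.2 -0. ] w 81.0 g 0.0
time_s: 16.6
tcp_pos: [0.4387, 0.2408, 0.2383]
eef_rot: [179.3, 60.0, -89.0]
contact_force: [-0.4, 0.2, -0.6]
gripper_width: 0.0814
gripper_force: 0.0
16.6 [0.4387 0.2408 0.2383] [179.27  59.97 -89.  ] j [  2.4  11.5 -17.  -63.3 -75.7  24.5] F [-0.4  0.2 -0.6] w 81.4 g 0.0
```

Run:
```python
from h import *
a=dict(np.load('/tmp/w2.npz'))
for b,q in zpart(a,.07,.1,(.36,.5),(.25,.45),80): print("cup",rect(q),np.median(q[:,2]).round(4),b.min(0),b.max(0),rect(cast(a,b,.083)))
a=dict(np.load('/tmp/w1.npz'));print("v1 top edge of cup in w1")
c=grab('wrist','w4');st()
for b,q in zpart(c,.015,.1,(.36,.5),(.25,.45),80): print("cup",q.min(0),q.max(0),rect(q),b.min(0),b.max(0))
go([.440,.251,.107],[180,60,-88.2])
```

```text
cup (array([0.4378, 0.3491]), 44, 44, 1.6) 0.0811 [342 161] [384 201] (array([0.4395, 0.3481]), 47, 46, 2.3)
v1 top edge of cup in w1
16.65 [0.4392 0.2409 0.239 ] [179.47  59.85 -88.83] j [  2.5  11.4 -17.  -63.2 -75.6  24.4] F [ 0.5 -1.2 -0.1] w 81.2 g 0.0
cup [0.41533166 0.32443575 0.01502586] [0.46035951 0.37032353 0.08404877] (array([0.4378, 0.3475]), 45, 44, -88.2) [230  47] [272 123]
shift units [ 5.45 -0.09  3.75]
turn units [-0.   -0.04 -0.08]
```

View pics/w4.png

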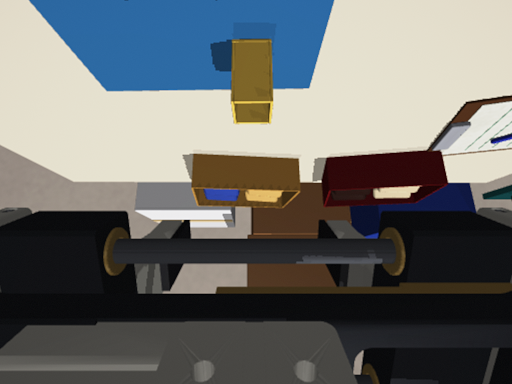

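```bash
python3 -m pendant '[[[0.8,0,0.5,0,-0.04,-0.08,0.85],[0.8,0,0.5,0,0,0,0.85],[0.8,0,0.5,0,0,0,0.85],[0.8,0,0.5,0,0,0,0.85],[0.8,0,0.5,0,0,0,0.85],[0.8,0,0.5,0,0,0,0.85],[0.65,0,0.75,0,0,0,0.85],[0,0,0,0,0,0,0.85]]]'
python3 -c "
from h import *
st();go([.438,.3455,.0515],[180,60,-88.2])"
```

```text
time_s: 17.45
tcp_pos: [0.4382, 0.2533, 0.1069]
eef_rot: [-179.9, 60.0, -87.9]
contact_force: [-0.3, 0.2, -0.1]
gripper_width: 0.0808
gripper_force: 0.0
17.45 [0.4382 0.2533 0.1069] [-179.91   60.02  -87.93] j [  2.   25.1 -21.2 -68.3 -68.8  42.3] F [-0.3  0.2 -0.1] w 80.8 g 0.0
shift units [ 0.1  -0.15  5.37]
turn units [0.04 0.   0.03]
```

```bash
python3 -m pendant '[[[0.1,-0.1,0.8,0,0,0,0.85],[0,0,0.8,0,0,0,0.85],[0,0,0.8,0,0,0,0.85],[0,0,0.8,0,0,0,0.85],[0,0,0.8,0,0,0,0.85],[0,0,0.8,0,0,0,0.85],[0,0,0.57,0,0,0,0.85],[0,0,0,0,0,0,0.85]]]'
python3 -m pendant '[[[0,0,0,0,0,0,-1],[0,0,0,0,0,0,-1],[0,0,0,0,0,0,-1],[0,0,0,0,0,0,-1],[0,0,0,0,0,0,-1],[0,0,0,0,0,0,-1],[0,0,0,0,0,0,-1],[0,0,0,0,0,0,-1]]]' 15
python3 -c "
from h import *
st()"
```

```text
time_s: 18.25
tcp_pos: [0.438, 0.3461, 0.0526]
eef_rot: [-179.6, 60.2, -87.7]
contact_force: [-0.1, 0.2, -0.5]
gripper_width: 0.081
gripper_force: 0.0
time_s: 19.05
tcp_pos: [0.4388, 0.3449, 0.0538]
eef_rot: [-179.4, 60.2, -87.6]
contact_force: [-0.3, -1.6, 2.9]
gripper_width: 0.044
gripper_force: 15.0
19.05 [0.4388 0.3449 0.0538] [-179.42   60.17  -87.62] j [ 10.2  31.4 -21.1 -76.8 -61.8  47.3] F [-0.3 -1.6  2.9] w 44.0 g 15.0
```

```bash
python3 -m pendant '[[[-0.5,0,-0.29,0,0,0,-1],[-0.86,0,-0.5,0,0,0,-1],[-0.86,0,-0.5,0,0,0,-1],[-0.86,0,-0.5,0,0,0,-1],[-0.86,0,-0.5,0,0,0,-1],[-0.86,0,-0.5,0,0,0,-1],[-0.86,0,-0.5,0,0,0,-1],[-0.86,0,-0.5,0,0,0,-1]]]'
python3 -m pendant '[[[0,0,0,0,1,0,-1],[0,0,0,0,1,0,-1],[0,0,0,0,1,0,-1],[0,0,0,0,1,0,-1],[0,0,0,0,1,0,-1],[0,0,0,0,1,0,-1],[0,0,0,0,1,0,-1],[0,0,0,0,1,0,-1]]]'
python3 -m pendant '[[[0,0,0,0,1,0,-1],[0,0,0,0,1,0,-1],[0,0,0,0,1,0,-1],[0,0,0,0,1,0,-1],[0,0,0,0,1,0,-1],[0,0,0,0,1,0,-1],[0,0,0,0,1,0,-1],[0,0,0,0,0,0,-1]]]'
python3 -c "
from h import *
st();go([.554,.035,.20],[180,0,-95.4])"
```

```text
time_s: 19.85
tcp_pos: [0.4376, 0.3439, 0.2058]
eef_rot: [-179.4, 60.1, -87.6]
contact_force: [0.7, 0.5, -1.1]
gripper_width: 0.0436
gripper_force: 15.0
time_s: 20.65
tcp_pos: [0.4377, 0.3442, 0.2056]
eef_rot: [-179.6, 28.1, -88.0]
contact_force: [-0.1, -1.5, -1.8]
gripper_width: 0.0436
gripper_force: 15.0
time_s: 21.45
tcp_pos: [0.4375, 0.345, 0.2044]
eef_rot: [-179.7, 0.1, -88.1]
contact_force: [-0.8, -0.1, -1.7]
gripper_width: 0.044
gripper_force: 15.0
21.45 [0.4375 0.345  0.2044] [-1.797e+02  5.000e-02 -8.807e+01] j [ 58.5  11.3 -18.3   0.3 -60.2 -56.7] F [-0.8 -0.1 -1.7] w 44.0 g 15.0
shift units [15.69 -5.3   0.23]
turn units [-0.07  0.02  1.83]
```

```bash
python3 -m pendant '[[[0.98,-0.33,0,0,0,0,-1],[0.98,-0.33,0,0,0,0,-1],[0.98,-0.33,0,0,0,0,-1],[0.98,-0.33,0,0,0,0,-1],[0.98,-0.33,0,0,0,0,-1],[0.98,-0.33,0,0,0,0,-1],[0.98,-0.33,0,0,0,0,-1],[0.98,-0.33,0,0,0,0,-1]]]'
python3 -m pendant '[[[0.98,-0.33,0,0,0,0,-1],[0.98,-0.33,0,0,0,0,-1],[0.98,-0.33,0,0,0,0,-1],[0.98,-0.33,0,0,0,0,-1],[0.98,-0.33,0,0,0,0,-1],[0.98,-0.33,0,0,0,0,-1],[0.98,-0.33,0,0,0,0,-1],[0.98,-0.33,0,0,0,0,-1]]]'
python3 -m pendant '[[[0,0,0,0,0,0.9,-1],[0,0,0,0,0,0.93,-1],[0,0,0.8,0,0,0,-1],[0,0,0.9,0,0,0,-1],[0,0,0.9,0,0,0,-1],[0,0,0.9,0,0,0,-1],[0,0,0.9,0,0,0,-1],[0,0,0,0,0,0,-1]]]'
python3 -c "
from h import *
st();go([.554,.035,.115],[180,0,-95.4])"
```

```text
time_s: 22.25
tcp_pos: [0.4957, 0.188, 0.2047]
eef_rot: [-179.7, 0.3, -88.2]
contact_force: [-0.0, -0.0, -1.0]
gripper_width: 0.0439
gripper_force: 15.0
time_s: 23.05
tcp_pos: [0.5536, 0.0331, 0.2045]
eef_rot: [-179.6, 0.3, -88.2]
contact_force: [0.3, -0.1, -1.4]
gripper_width: 0.0438
gripper_force: 15.0
time_s: 23.85
tcp_pos: [0.5524, 0.0337, 0.1142]
eef_rot: [-179.9, 0.2, -95.5]
contact_force: [-1.0, -0.9, -1.6]
gripper_width: 0.0438
gripper_force: 15.0
23.85 [0.5524 0.0337 0.1142] [-179.92    0.19  -95.54] j [ 23.7  16.4 -24.8  -0.2 -48.7 -29.1] F [-1.  -0.9 -1.6] w 43.8 g 15.0
shift units [-0.07 -0.08 -0.04]
turn units [-0.02  0.05 -0.04]
```

```bash
python3 -m pendant '[[[0,-0.08,0,0,0.8,0,-1],[0,0,0,0,0.8,0,-1],[0,0,0,0,0.8,0,-1],[0,0,0,0,0.8,0,-1],[0,0,0,0,0.8,0,-1],[0,0,0,0,0.8,0,-1],[0,0,0,0,0.8,0,-1],[0,0,0,0,0.8,0,-1]]]'
python3 -m pendant '[[[0,0,0,0,0.6,0,-1],[0,0,0,0,0.6,0,-1],[0,0,0,0,0.6,0,-1],[0,0,0,0,0.6,0,-1],[0,0,0,0,0.6,0,-1],[0,0,0,0,0.6,0,-1],[0,0,0,0,0.6,0,-1],[0,0,0,0,0.6,0,-1]]]'
python3 -c "
from h import *
st()"
python3 -m pendant '[[[0,0,0,0,0.6,0,-1],[0,0,0,0,0.6,0,-1],[0,0,0,0,0.6,0,-1],[0,0,0,0,0.6,0,-1],[0,0,0,0,0.6,0,-1],[0,0,0,0,0.6,0,-1],[0,0,0,0,0.6,0,-1],[0,0,0,0,0.6,0,-1]]]'
python3 -m pendant '[[[0,0,0,0,0,0,-1],[0,0,0,0,0,0,-1],[0,0,0,0,0,0,-1],[0,0,0,0,0,0,-1],[0,0,0,0,0,0,-1],[0,0,0,0,0,0,-1],[0,0,0,0,0,0,-1],[0,0,0,0,0,0,-1]]]'
python3 -c "
from h import *
st();c=grab('scene');f=c['frame'][150:310,180:380];cv2.imwrite('pics/s1.png',cv2.resize(f,None,fx=4,fy=3.75,interpolation=cv2.INTER_CUBIC))"
```

```text
time_s: 24.65
tcp_pos: [0.5563, 0.0345, 0.1176]
eef_rot: [-179.6, -25.4, -95.7]
contact_force: [-0.1, -0.2, -2.2]
gripper_width: 0.0439
gripper_force: 15.0
time_s: 25.45
tcp_pos: [0.5559, 0.0342, 0.116]
eef_rot: [-179.6, -44.8, -95.7]
contact_force: [-0.3, -0.1, -1.0]
gripper_width: 0.0438
gripper_force: 15.0
25.45 [0.5559 0.0342 0.116 ] [-179.64  -44.81  -95.69] j [ 40.8  30.3 -29.5  31.6 -69.1 -68.4] F [-0.3 -0.1 -1. ] w 43.8 g 15.0
time_s: 26.25
tcp_pos: [0.5558, 0.0342, 0.116]
eef_rot: [-179.4, -64.0, -96.0]
contact_force: [-0.1, -0.2, -0.3]
gripper_width: 0.0439
gripper_force: 15.0
time_s: 27.05
tcp_pos: [0.5558, 0.0341, 0.1161]
eef_rot: [-179.4, -63.8, -96.0]
contact_force: [0.7, 0.1, -0.1]
gripper_width: 0.044
gripper_force: 15.0
27.05 [0.5558 0.0341 0.1161] [-179.4   -63.8   -95.99] j [ 44.1  39.9 -28.   36.2 -81.2 -76. ] F [ 0.7  0.1 -0.1] w 44.0 g 15.0
```

View pics/s1.png

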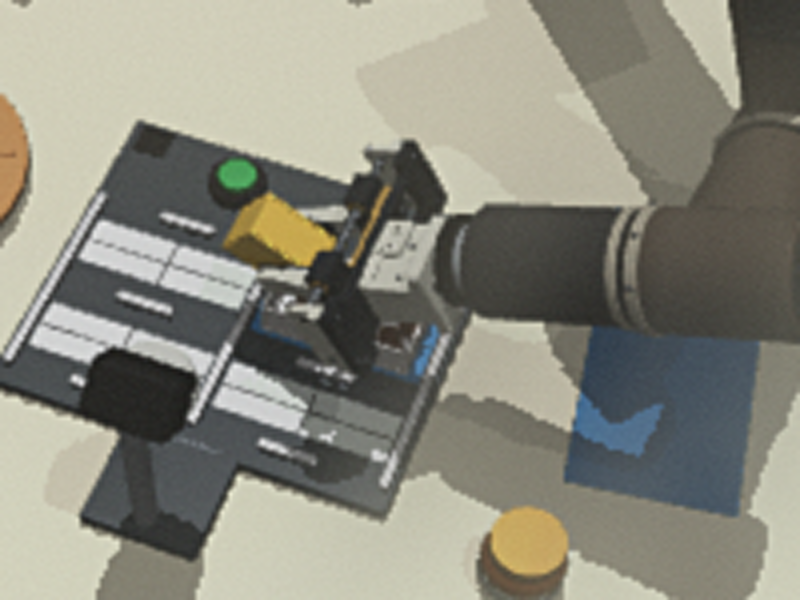

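```bash
python3 -m pendant '[[[0,0,0,0,0.9,0,-1],[0,0,0,0,0.9,0,-1],[0,0,0,0,0.9,0,-1],[0,0,0,0,0.9,0,-1],[0,0.2,0,0,0.4,0,-1],[0,-0.2,0,0,-0.4,0,-1],[0,0.2,0,0,0.4,0,-1],[0,-0.2,0,0,-0.4,0,-1]]]'
python3 -m pendant '[[[0,0,0,0,0,0,-1],[0,0,0,0,0,0,-1],[0,0,0,0,0,0,-1],[0,0,0,0,0,0,-1],[0,0,0,0,0,0,-1],[0,0,0,0,0,0,-1],[0,0,0,0,0,0,-1],[0,0,0,0,0,0,-1]]]'
python3 -c "
from h import *
st()
for k in range(4): print(np.round(r.get_state()['contact_force'],2))
go([.5558,.0342,.25])"
```

```text
time_s: 27.9
tcp_pos: [0.5553, 0.0341, 0.1158]
eef_rot: [-179.0, -78.2, -96.4]
contact_force: [-0.3, -0.6, -0.3]
gripper_width: 0.0437
gripper_force: 15.0
time_s: 28.7
tcp_pos: [0.5558, 0.0342, 0.1159]
eef_rot: [-178.8, -78.2, -96.6]
contact_force: [-0.5, -0.3, -0.1]
gripper_width: 0.0439
gripper_force: 15.0
28.7 [0.5558 0.0342 0.1159] [-178.78  -78.21  -96.64] j [ 45.3  47.8 -26.6  38.3 -90.4 -80.4] F [-0.5 -0.3 -0.1] w 43.9 g 15.0
[-0.53 -0.33 -0.06]
[-0.53 -0.33 -0.06]
[-0.53 -0.33 -0.06]
[-0.53 -0.33 -0.06]
shift units [ 6.56 -0.03 -1.37]
```

```bash
python3 -m pendant '[[[0.82,0,-0.17,0,0,0,-1],[0.82,0,-0.17,0,0,0,-1],[0.82,0,-0.17,0,0,0,-1],[0.82,0,-0.17,0,0,0,-1],[0.82,0,-0.17,0,0,0,-1],[0.82,0,-0.17,0,0,0,-1],[0.82,0,-0.17,0,0,0,-1],[0.82,0,-0.17,0,0,0,-1]]]' | tail -0
python3 -m pendant '[[[0,0,0,0,-1,0,-1],[0,0,0,0,-1,0,-1],[0,0,0,0,-1,0,-1],[0,0,0,0,-1,0,-1],[0,0,0,0,-1,0,-1],[0,0,0,0,-1,0,-1],[0,0,0,0,-1,0,-1],[0,0,0,0,-1,0,-1]]]'
python3 -m pendant '[[[0,0,0,0,-1,0,-1],[0,0,0,0,-1,0,-1],[0,0,0,0,-1,0,-1],[0,0,0,0,-1,0,-1],[0,0,0,0,-1,0,-1],[0,0,0,0,-1,0,-1],[0,0,0,0,-1,0,-1],[0,0,0,0,-1,0,-1]]]'
python3 -m pendant '[[[0,0,0,0,-1,0,-1],[0,0,0,0,-1,0,-1],[0,0,0,0,-1,0,-1],[0,0,0,0,-0.5,0,-1],[0,0,0,0,0,-0.6,-1],[0,0,0,0,0,-0.6,-1],[0,0,0,0,0,-0.6,-1],[0,0,0,0,0,0,-1]]]'
python3 -c "
from h import *
st();go([.438,.250,.25],[180,0,-87.7]);c=grab('top');f=c['frame'][130:260,110:330];cv2.imwrite('pics/t1.png',cv2.resize(f,None,fx=3.6,fy=3.6,interpolation=cv2.INTER_CUBIC))"
```

```text
time_s: 30.3
tcp_pos: [0.555, 0.034, 0.2508]
eef_rot: [-179.6, -46.0, -95.7]
contact_force: [-0.2, -0.4, -0.4]
gripper_width: 0.0443
gripper_force: 15.0
time_s: 31.1
tcp_pos: [0.5547, 0.0338, 0.2508]
eef_rot: [-179.7, -14.0, -95.5]
contact_force: [0.1, -0.8, -1.5]
gripper_width: 0.0442
gripper_force: 15.0
time_s: 31.9
tcp_pos: [0.5547, 0.0337, 0.2504]
eef_rot: [-179.8, -0.2, -88.2]
contact_force: [0.1, 0.1, 0.6]
gripper_width: 0.0439
gripper_force: 15.0
31.9 [0.5547 0.0337 0.2504] [-179.79   -0.24  -88.19] j [ 23.9   9.1 -14.7   0.3 -66.1 -22.2] F [0.1 0.1 0.6] w 43.9 g 15.0
shift units [-10.99   5.49  -0.04]
turn units [-0.05 -0.06 -0.12]Exception ignored on flushing sys.stdout:
BrokenPipeError: [Errno 32] Broken pipe
```

View pics/t1.png

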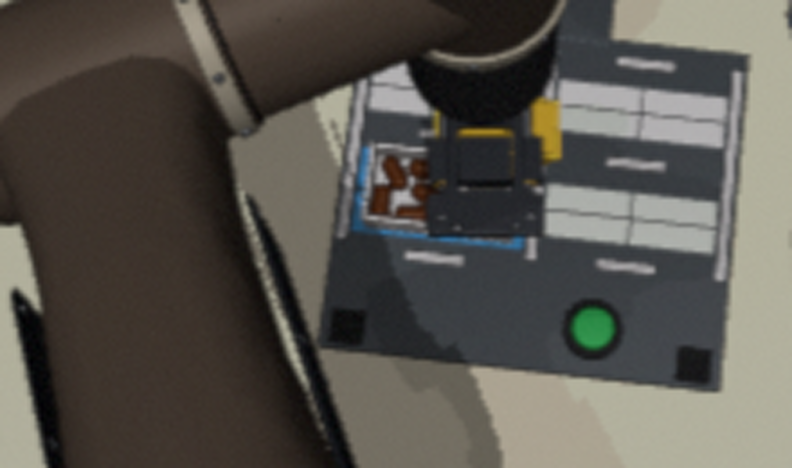

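```bash
python3 -m pendant '[[[-0.98,0.33,0,0,0,0,-1],[-0.98,0.33,0,0,0,0,-1],[-0.98,0.33,0,0,0,0,-1],[-0.98,0.33,0,0,0,0,-1],[-0.98,0.33,0,0,0,0,-1],[-0.98,0.33,0,0,0,0,-1],[-0.98,0.33,0,0,0,0,-1],[-0.98,0.33,0,0,0,0,-1]]]'
python3 -m pendant '[[[-0.98,0.33,0,0,0,0,-1],[-0.98,0.33,0,0,0,0,-1],[-0.98,0.33,0,0,0,0,-1],[-0.98,0.33,0,0,0,0,-1],[-0.98,0.33,0,0,0,0,-1],[-0.98,0.33,0,0,0,0,-1],[-0.98,0.33,0,0,0,0,-1],[-0.98,0.33,0,0,0,-0.1,-1]]]'
python3 -m pendant '[[[0,0,0,0,-1,0,-1],[0,0,0,0,-1,0,-1],[0,0,0,0,-1,0,-1],[0,0,0,0,-1,0,-1],[0,0,0,0,-1,0,-1],[0,0,0,0,-1,0,-1],[0,0,0,0,-1,0,-1],[0,0,0,0,-1,0,-1]]]'
python3 -m pendant '[[[0,0,0,0,-1,0,-1],[0,0,0,0,-1,0,-1],[0,0,0,0,-1,0,-1],[0,0,0,0,-1,0,-1],[0,0,0,0,-1,0,-1],[0,0,0,0,-1,0,-1],[0,0,0,0,-1,0,-1],[0,0,0,0,0,0,-1]]]'
python3 -c "
from h import *
st();go([.4388,.3449,.0545],[-179.42,60.17,-87.62])"
```

```text
time_s: 32.75
tcp_pos: [0.497, 0.1898, 0.2494]
eef_rot: [-179.8, -0.2, -88.3]
contact_force: [-0.0, 0.7, 0.3]
gripper_width: 0.0436
gripper_force: 15.0
time_s: 33.55
tcp_pos: [0.4395, 0.3448, 0.2485]
eef_rot: [-179.8, -0.2, -87.9]
contact_force: [-0.1, 0.4, -0.5]
gripper_width: 0.0441
gripper_force: 15.0
time_s: 34.35
tcp_pos: [0.4397, 0.3443, 0.2489]
eef_rot: [-179.7, 31.9, -87.7]
contact_force: [0.6, -1.2, -1.3]
gripper_width: 0.0437
gripper_force: 15.0
time_s: 35.15
tcp_pos: [0.44, 0.3429, 0.2465]
eef_rot: [179.9, 59.8, -88.1]
contact_force: [0.6, -0.9, -0.9]
gripper_width: 0.044
gripper_force: 15.0
35.15 [0.44   0.3429 0.2465] [179.91  59.79 -88.07] j [ 14.2  10.5 -16.1 -66.4 -67.1  18.4] F [ 0.6 -0.9 -0.9] w 44.0 g 15.0
shift units [8.25 0.05 4.92]
turn units [ 0.07 -0.09 -0.06]
```

```bash
python3 -m pendant '[[[0.86,0,0.51,0.07,-0.09,-0.06,-1],[0.86,0,0.51,0,0,0,-1],[0.86,0,0.51,0,0,0,-1],[0.86,0,0.51,0,0,0,-1],[0.86,0,0.51,0,0,0,-1],[0.86,0,0.51,0,0,0,-1],[0.86,0,0.51,0,0,0,-1],[0.86,0,0.51,0,0,0,-1]]]'
python3 -m pendant '[[[0.5,0.05,0.3,0,0,0,-1],[0.4,0,0.24,0,0,0,-1],[0.3,0,0.15,0,0,0,-1],[0.1,0,0.06,0,0,0,-1],[0,0,0,0,0,0,-1],[0,0,0,0,0,0,-1],[0,0,0,0,0,0,-1],[0,0,0,0,0,0,-1]]]'
python3 -c "
from h import *
st();go([.4388,.3449,.054],[-179.42,60.17,-87.62])"
```

```text
time_s: 35.95
tcp_pos: [0.4415, 0.3466, 0.0879]
eef_rot: [-178.8, 60.0, -86.8]
contact_force: [0.6, -0.1, -0.1]
gripper_width: 0.0444
gripper_force: 15.0
time_s: 36.75
tcp_pos: [0.441, 0.3464, 0.0588]
eef_rot: [-178.7, 60.1, -86.9]
contact_force: [0.6, -0.6, -0.4]
gripper_width: 0.044
gripper_force: 15.0
36.75 [0.441  0.3464 0.0588] [-178.75   60.13  -86.89] j [ 10.5  30.8 -20.9 -76.6 -61.8  46.6] F [ 0.6 -0.6 -0.4] w 44.0 g 15.0
shift units [0.24 0.11 0.06]
turn units [-0.01 -0.01  0.09]
```

```bash
python3 -m pendant '[[[0.1,0,0.05,0,0,0,-1],[0.1,0,0.05,0,0,0,-1],[0.03,0,0.02,0,0,0,-1],[0,0,0,0,0,0,-1],[0,0,0,0,0,0,0.3],[0,0,0,0,0,0,0.6],[0,0,0,0,0,0,0.8],[0,0,0,0,0,0,0.8]]]'
python3 -m pendant '[[[0,0,0,0,0,0,0.8],[0,0,0,0,0,0,0.8],[0,0,-0.6,0,0,0,0.8],[0,0,-1,0,0,0,0.8],[0,0,-1,0,0,0,0.8],[0,0,-1,0,0,0,0.8],[0,0,-1,0,0,0,0.8],[0,0,-1,0,0,0,0.8]]]'
python3 - <<'E'
from h import *
st()
c=grab('wrist')
for b,q in zpart(c,.015,.1,(.36,.5),(.25,.45),80): print("cup",q.min(0),q.max(0),rect(q),b.min(0),b.max(0))
s=r.get_state();go(np.array([*s["tcp_pos"][:2],.25]))
E
```

```text
time_s: 37.55
tcp_pos: [0.4407, 0.3462, 0.0529]
eef_rot: [-178.9, 60.1, -87.0]
contact_force: [-0.3, -0.2, 0.2]
gripper_width: 0.0705
gripper_force: 0.0
time_s: 38.35
tcp_pos: [0.4439, 0.2473, 0.1101]
eef_rot: [-178.8, 60.1, -86.9]
contact_force: [-0.3, 0.8, -0.1]
gripper_width: 0.079
gripper_force: 0.0
38.35 [0.4439 0.2473 0.1101] [-178.76   60.11  -86.93] j [  1.3  25.1 -20.7 -68.  -69.3  42.5] F [-0.3  0.8 -0.1] w 79.0 g 0.0
cup [0.42031922 0.32617506 0.01500048] [0.46433888 0.37205869 0.08313667] (array([0.4423, 0.3491]), 46, 44, 90.0) [229 154] [277 231]
cup [0.48339194 0.25022034 0.09097616] [0.49965549 0.26616422 0.09996766] (array([0.4915, 0.2582]), 16, 16, -0.0) [159 220] [191 234]
cup [0.38932616 0.25002554 0.09012345] [0.40499719 0.26322562 0.09987765] (array([0.3972, 0.2566]), 16, 13, 0.2) [316 220] [346 236]
shift units [-6.01 -0.09 -3.47]
```

```bash
python3 -m pendant '[[[-0.86,0,-0.5,0,0,0,0.8],[-0.86,0,-0.5,0,0,0,0.8],[-0.86,0,-0.5,0,0,0,0.8],[-0.86,0,-0.5,0,0,0,0.8],[-0.86,0,-0.5,0,0,0,0.8],[-0.86,0,-0.5,0,0,0,0.8],[-0.86,0,-0.5,0,0,0,0.8],[-0.86,0,-0.5,0,1,0,0.8]]]' >/dev/null
python3 -m pendant '[[[0,0,0,0,1,0,0.8],[0,0,0,0,1,0,0.8],[0,0,0,0,1,0,0.8],[0,0,0,0,1,0,0.8],[0,0,0,0,1,0,0.8],[0,0,0,0,1,0,0.8],[0,0,0,0,1,0,0.8],[0,0,0,0,1,0,0.8]]]' >/dev/null
python3 -m pendant '[[[0,0,0,0,1,0,0.8],[0,0,0,0,1,0,0.8],[0,0,0,0,1,0,0.8],[0,0,0,0,1,0,0.8],[0,0,0,0,1,0,0.8],[0,0,0,0,1,0,0.8],[0,0,0,0,0,1,0.8],[0,0,0,0,0,1,0.8]]]' >/dev/null
python3 -c "
from h import *
st();go([.51,-.25,.30],[180,0,-95])"
```

```text
40.8 [0.4421 0.2477 0.2683] [-1.7945e+02  1.3000e-01 -9.6150e+01] j [ 51.8   3.5 -18.9   0.4 -67.2 -58.1] F [-0.2  0.8  0.4] w 79.0 g 0.0
shift units [24.37 -6.06 -1.58]
turn units [-0.14  0.03 -0.29]
```

```bash
python3 -m pendant '[[[0.98,-0.24,-0.06,-0.14,0,-0.29,0.8],[0.98,-0.24,-0.06,0,0,0,0.8],[0.98,-0.24,-0.06,0,0,0,0.8],[0.98,-0.24,-0.06,0,0,0,0.8],[0.98,-0.24,-0.06,0,0,0,0.8],[0.98,-0.24,-0.06,0,0,0,0.8],[0.98,-0.24,-0.06,0,0,0,0.8],[0.98,-0.24,-0.06,0,0,0,0.8]]]' >/dev/null
python3 -m pendant '[[[0.98,-0.24,-0.06,0,0,0,0.8],[0.98,-0.24,-0.06,0,0,0,0.8],[0.98,-0.24,-0.06,0,0,0,0.8],[0,0,0,0,0,0,0.8],[0,0,0,0,0,0,0.8],[0,0,0,0,0,0,0.8],[0,0,0,0,0,0,0.8],[0,0,0,0,0,0,0.8]]]' >/dev/null
python3 - <<'E'
from h import *
st();c=grab('wrist');np.savez('/tmp/w5.npz',**c);cv2.imwrite('pics/w5.png',c['frame'])
for n,p in dict(b1=(.6495,.0686,.014),b2=(.6339,-.0967,.014),b3=(.5384,-.0877,.014)).items():
    uv=proj(c,p)[0];print(n,uv)
    try: k=cross(c,uv);print(k,cast(c,k,.014).round(4),deep(c,k+6).round(4))
    except Exception as e: print(e)
E
python3 -m pendant '[[[0.97,-0.24,-0.07,0,0,0,0.8],[0.97,-0.24,-0.07,0,0,0,0.8],[0.97,-0.24,-0.07,0,0,0,0.8],[0.97,-0.24,-0.07,0,0,0,0.8],[0.97,-0.24,-0.07,0,0,0,0.8],[0.97,-0.24,-0.07,0,0,0,0.8],[0.97,-0.24,-0.07,0,0,0,0.8],[0.97,-0.24,-0.07,0,0,0,0.8]]]' >/dev/null
python3 -m pendant '[[[0.97,-0.24,-0.07,0,0,0,0.8],[0.97,-0.24,-0.07,0,0,0,0.8],[0.97,-0.24,-0.07,0,0,0,0.8],[0.97,-0.24,-0.07,0,0,0,0.8],[0.97,-0.24,-0.07,0,0,0,0.8],[0.97,-0.24,-0.07,0,0,0,0.8],[0,0,0,0,0,0,0.8],[0,0,0,0,0,0,0.8]]]' >/dev/null
python3 - <<'E'
from h import *
st();c=grab('wrist','w6');np.savez('/tmp/w6.npz',**c)
for b,q in zpart(c,.05,.08,(.36,.66),(-.52,-.2),150,1): print("pack",rect(q),np.median(q[:,2]).round(4),rect(cast(c,b,.064)),b.min(0),b.max(0))
E
```

```text
42.4 [0.4762 0.0293 0.2806] [179.99   0.19 -94.77] j [ 27.1   0.3 -20.3  -0.2 -69.3 -31.8] F [0.9 0.1 0.4] w 78.7 g 0.0
b1 [146.68453793 204.41330552]
[146.62477 204.40474] [[0.6496 0.0686 0.014 ]] [[0.6417 0.079  0.0146]]
b2 [135.90205256  92.52621265]
[135.82092  92.52253] [[ 0.634  -0.0967  0.014 ]] [[ 0.6273 -0.0881  0.0135]]
b3 [203.4575696   93.23794038]
[203.3996    93.224754] [[ 0.5385 -0.0877  0.014 ]] [[ 0.5311 -0.079   0.0136]]
44.05 [ 0.5204 -0.2474  0.2988] [179.95   0.21 -94.85] j [ -6.1   9.7  -7.4  -0.2 -73.    1.3] F [-0.3 -0.1  0.2] w 78.6 g 0.0
pack (array([ 0.5286, -0.4176]), 112, 42, 9.1) 0.0637 (array([ 0.5284, -0.416 ]), 111, 44, 8.9) [190  13] [282  71]
pack (array([ 0.4495, -0.3679]), 112, 41, 82.0) 0.0638 (array([ 0.4503, -0.3677]), 112, 42, 82.0) [281  30] [320 123]
pack (array([ 0.5565, -0.3012]), 112, 41, -43.6) 0.0638 (array([ 0.5561, -0.3014]), 111, 42, -43.7) [184 100] [264 173]
```

View pics/w6.png

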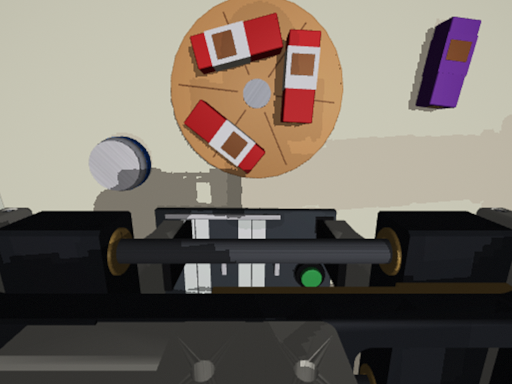

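```bash
python3 -m pendant '[[[0,0,0,0,0,-1,0.36],[0,0,0,0,0,-1,0.36],[0,0,0,0,0,-1,0.36],[0,0,0,0,0,-1,0.36],[0,0,0,0,0,-1,0.36],[0,0,0,0,0,-1,0.36],[0,0,0,0,0,-1,0.36],[0,0,0,0,0,-1,0.36]]]' 25 >/dev/null
python3 -m pendant '[[[0,0,0,0,0,-1,0.36],[0,0,0,0,0,-1,0.36],[0,0,0,0,0,-1,0.36],[0,0,0,0,0,-1,0.36],[0,0,0,0,0,-0.8,0.36],[0,0,0,0,0,0,0.36],[0,0,0,0,0,0,0.36],[0,0,0,0,0,0,0.36]]]' >/dev/null
python3 - <<'E'
from h import *
st();c=grab('wrist')
for b,q in zpart(c,.05,.08,(.36,.66),(-.52,-.2),150,1): print("pack",rect(q),np.median(q[:,2]).round(4),rect(cast(c,b,.064)),b.min(0),b.max(0))
w=dict(np.load('/tmp/w6.npz'));A=np.array([.5563,-.3013,.064])
go([.5563,-.3013,.13],[180,0,-43.6])
t=grab('top')
for b in blobs(mask(t,"red"),300,9): print("top",rect(cast(t,b,.064)))
E
```

```text
45.7 [ 0.5205 -0.2471  0.2993] [-1.7984e+02  1.2000e-01 -4.3650e+01] j [ -6.1   9.6  -7.4  -0.2 -73.   52.5] F [ 1.  -0.2  0.3] w 59.3 g 0.0
pack (array([ 0.528 , -0.4172]), 112, 42, 9.1) 0.0638 (array([ 0.5282, -0.4154]), 112, 44, 8.8) [301  40] [385 120]
pack (array([ 0.449 , -0.3676]), 112, 42, 82.0) 0.0638 (array([ 0.4509, -0.3669]), 113, 44, 82.0) [310 116] [394 185]
pack (array([ 0.5555, -0.3013]), 111, 40, -43.9) 0.0638 (array([ 0.5556, -0.3013]), 110, 40, -43.9) [250  85] [280 169]
shift units [3.18 0.75 8.46]
turn units [-0.04  0.03 -0.01]
top (array([0.1294, 0.6854]), 244, 86, 11.3)
```

```bash
python3 -m pendant '[[[0.7,0.16,0.4,0,0,0,0.36],[0.7,0.16,1,0,0,0,0.36],[0.7,0.16,1,0,0,0,0.36],[0.7,0.16,1,0,0,0,0.36],[0.35,0.1,1,0,0,0,0.36],[0,0,1,0,0,0,0.36],[0,0,1,0,0,0,0.36],[0,0,1,0,0,0,0.36]]]' >/dev/null
python3 -m pendant '[[[0,0,1,0,0,0,0.36],[0,0,0,0,0,0,0.36],[0,0,0,0,0,0,0.36],[0,0,0,0,0,0,0.36],[0,0,0,0,0,0,0.36],[0,0,0,0,0,0,0.36],[0,0,0,0,0,0,0.36],[0,0,0,0,0,0,0.36]]]' >/dev/null
python3 - <<'E'
from h import *
st()
go([.5557,-.3013,.062],[180,0,-43.8])
E
```

```text
47.4 [ 0.556  -0.301   0.1314] [-1.7983e+02  1.0000e-01 -4.3600e+01] j [-10.9  22.  -13.4  -0.2 -54.6  57.4] F [0.2 0.  0.1] w 59.7 g 0.0
shift units [0.   0.03 3.47]
turn units [-0.04  0.03  0.05]
```

```bash
python3 -m pendant '[[[0,0.03,0.9,-0.04,0.03,0,0.36],[0,0,0.9,0,0,0,0.36],[0,0,0.9,0,0,0,0.36],[0,0,0.77,0,0,0,0.36],[0,0,0,0,0,0,0.1],[0,0,0,0,0,0,-0.1],[0,0,0,0,0,0,-1],[0,0,0,0,0,0,-1]]]' 25 >/dev/null
python3 -m pendant '[[[0,0,0,0,0,0,-1],[0,0,0,0,0,0,-1],[0,0,0,0,0,0,-1],[0,0,0,0,0,0,-1],[0,0,-0.5,0,0,0,-1],[0,0,-1,0,0,0,-1],[0,0,-1,0,0,0,-1],[0,0,-1,0,0,0,-1]]]' 
python3 -m pendant '[[[0,0,-1,0,0,1,-1],[0,0,-1,0,0,1,-1],[0,0,-1,0,0,1,-1],[0,0,-1,0,0,1,-1],[0,0,-1,0,0,1,-1],[0,0,-1,0,0,1,-1],[0,0,0,0,0,1,-1],[0,0,0,0,0,1,-1]]]' >/dev/null
python3 -m pendant '[[[0,0,0,0,0,1,-1],[0,0,0,0,0,1,-1],[0,0,0,0,0,1,-1],[0,0,0,0,0,1,-1],[0,0,0,0,0,0.9,-1],[0,0,0,0,0,0,-1],[0,0,0,0,0,0,-1],[0,0,0,0,0,0,-1]]]' >/dev/null
python3 - <<'E'
from h import *
st()
go([.6496,.0686,.24],[180,0,-95.4])
E
```

```text
time_s: 49.0
tcp_pos: [0.555, -0.3013, 0.1325]
eef_rot: [180.0, 0.1, -43.6]
contact_force: [0.7, -0.3, -1.6]
gripper_width: 0.0398
gripper_force: 25.0
50.6 [ 0.5553 -0.3014  0.2517] [179.98   0.   -95.13] j [-10.8  16.4  -4.8  -0.  -68.8   5.7] F [ 0.2  0.4 -1.6] w 40.0 g 25.0
shift units [-18.85  -3.04   0.58]
turn units [0.01 0.   0.07]
```

```bash
python3 -m pendant '[[[-1,-0.16,0,0,0,0.07,-1],[-1,-0.16,0,0,0,0,-1],[-1,-0.16,0,0,0,0,-1],[-1,-0.16,0,0,0,0,-1],[-1,-0.16,0,0,0,0,-1],[-1,-0.16,0,0,0,0,-1],[-1,-0.16,0,0,0,0,-1],[-1,-0.16,0,0,0,0,-1]]]' >/dev/null
python3 -m pendant '[[[-1,-0.16,0,0,0,0,-1],[-1,-0.16,0,0,0,0,-1],[-1,-0.16,0,0,0,0,-1],[-1,-0.16,0,0,0,0,-1],[-1,-0.16,0,0,0,0,-1],[-1,-0.16,0,0,0,0,-1],[-1,-0.16,0,0,0,0,-1],[-1,-0.16,0,0,0,0,-1]]]' >/dev/null
python3 -m pendant '[[[-1,-0.16,0,0,0,0,-1],[-1,-0.16,0,0,0,0,-1],[-0.8,0,0,0,0,0,-1],[0,0,1,0,0,0,-1],[0,0,1,0,0,0,-1],[0,0,1,0,0,0,-1],[0,0,1,0,0,0,-1],[0,0,0,0,0,0,-1]]]' >/dev/null
python3 - <<'E'
from h import *
st()
go([.6496,.0686,.049],[180,0,-95.4])
c=grab('wrist');P=world(c);z=r.get_state()["tcp_pos"][2]
for b,q in zpart(c,z-.02,z+.03,(.55,.75),(-.02,.16),150,1): print("held",rect(q),np.median(q[:,2]).round(4),q.min(0).round(4),q.max(0).round(4),b.min(0),b.max(0))
E
```

```text
53.0 [0.647  0.0675 0.1685] [ 1.797e+02 -1.100e-01 -9.551e+01] j [ 23.1  21.7  -8.4  -0.1 -60.2 -28.6] F [-0.4 -0.9 -1.8] w 39.7 g 25.0
shift units [-0.08 -0.16  5.97]
turn units [ 0.08 -0.03 -0.03]
held (array([0.6443, 0.0361]), 71, 50, -6.0) 0.1692 [0.6108 0.01   0.1506] [0.6819 0.0634 0.1785] [188 147] [319 238]
held (array([ 0.731 , -0.0045]), 38, 31, 0.0) 0.1948 [ 0.712  -0.02    0.1755] [0.75   0.0109 0.2004] [ 0 90] [ 63 172]
held (array([0.6482, 0.0739]), 48, 32, -5.4) 0.1701 [0.6231 0.056  0.168 ] [0.6721 0.0916 0.2004] [199 264] [308 286]
```

```bash
python3 -m pendant '[[[-0.08,-0.16,0,0.08,0,-0.03,-1],[0,0,1,0,0,0,-1],[0,0,1,0,0,0,-1],[0,0,1,0,0,0,-1],[0,0,1,0,0,0,-1],[0,0,0.9,0,0,0,-1],[0,0,0.6,0,0,0,-1],[0,0,0,0,0,0,-1]]]' >/dev/null
python3 - <<'E'
from h import *
st()
go([.6496,.0686,.0485],[180,0,-95.4])
E
```

```text
53.85 [0.6524 0.0686 0.0608] [-1.7976e+02 -4.0000e-02 -9.5370e+01] j [ 23.1  28.1 -14.4   0.2 -47.3 -28.6] F [-0.1  0.3 -1.8] w 40.2 g 25.0
shift units [0.01 0.14 0.61]
turn units [-0.06 -0.01  0.01]
```

```bash
python3 -m pendant '[[[0,0.12,0,-0.05,0,0,-1],[0,0,0.3,0,0,0,-1],[0,0,0.2,0,0,0,-1],[0,0,0,0,0,0,-1],[0,0,0,0,0,0,-1],[0,0,0,0,0,0,-1],[0,0,0,0,0,0,-1],[0,0,0,0,0,0,-1]]]' >/dev/null
python3 - <<'E'
from h import *
st()
go([.6496,.0686,.0485],[180,0,-95.4])
E
```

```text
54.65 [0.6503 0.0688 0.0517] [-179.88    0.    -95.37] j [ 23.1  28.6 -14.9   0.1 -46.4 -28.5] F [ 0.8  0.  -1.7] w 40.0 g 25.0
shift units [0.01 0.04 0.16]
turn units [-0.03  0.    0.01]
```

Lower the last bit, release, lift, and look from behind.

```bash
python3 -m pendant '[[[0,0.04,0.1,-0.02,0,0,-1],[0,0,0.07,0,0,0,-1],[0,0,0,0,0,0,-1],[0,0,0,0,0,0,0],[0,0,0,0,0,0,0.15],[0,0,0,0,0,0,0.36],[0,0,0,0,0,0,0.36],[0,0,0,0,0,0,0.36]]]' >/dev/null
python3 -m pendant '[[[0,0,0,0,0,0,0.36],[0,0,-0.5,0,0,0,0.36],[0,0,-1,0,0,0,0.36],[0,0,-1,0,0,0,0.36],[0,0,-1,0,0,0,0.36],[0,0,-1,0,0,0,0.36],[0,0,-1,0,0,0,0.36],[0,0,-1,0,0,0,0.36]]]'
python3 -m pendant '[[[-1,0,-1,0,0,0,0.36],[-1,0,-1,0,0,0,0.36],[-1,0,-1,0,0,0,0.36],[-1,0,-1,0,0,0,0.36],[-1,0,-1,0,0,0,0.36],[-1,0,-1,0,0,0,0.36],[0,0,0,0,0,0,0.36],[0,0,0,0,0,0,0.36]]]' >/dev/null
python3 - <<'E'
from h import *
st();c=grab('wrist');np.savez('/tmp/w7.npz',**c)
for b,q in zpart(c,.042,.06,(.45,.72),(-.05,.18),150,1): print("pack/dish",rect(q),np.median(q[:,2]).round(4),rect(cast(c,b,.050)),b.min(0),b.max(0))
s=r.get_state();go([.535,-.25,.31],[180,0,-95])
E
```

```text
time_s: 56.25
tcp_pos: [0.6494, 0.0689, 0.18]
eef_rot: [-179.9, 0.0, -95.4]
contact_force: [-0.0, 0.3, 0.6]
gripper_width: 0.0593
gripper_force: 0.0
57.05 [0.6604 0.1888 0.2989] [-1.7993e+02  4.0000e-02 -9.5320e+01] j [ 32.2  20.2   6.7   0.  -76.4 -37.5] F [ 0.3 -0.5 -0.8] w 59.5 g 0.0
pack/dish (array([0.5544, 0.0768]), 128, 69, 84.8) 0.051 (array([0.5548, 0.0767]), 128, 69, 84.5) [297  31] [354 133]
pack/dish (array([0.6501, 0.0693]), 112, 40, 84.5) 0.0498 (array([0.6501, 0.0695]), 111, 40, 84.6) [239  40] [269 128]
shift units [22.4   4.18 -0.59]
turn units [ 0.   -0.   -0.09]
```

```bash
python3 -m pendant '[[[0.97,0.18,-0.02,0,0,0,0.36],[0.97,0.18,-0.02,0,0,0,0.36],[0.97,0.18,-0.02,0,0,0,0.36],[0.97,0.18,-0.02,0,0,0,0.36],[0.97,0.18,-0.02,0,0,0,0.36],[0.97,0.18,-0.02,0,0,0,0.36],[0.97,0.18,-0.02,0,0,0,0.36],[0.97,0.18,-0.02,0,0,0,0.36]]]' >/dev/null
python3 -m pendant '[[[0.97,0.18,-0.02,0,0,0,0.36],[0.97,0.18,-0.02,0,0,0,0.36],[0.97,0.18,-0.02,0,0,0,0.36],[0.97,0.18,-0.02,0,0,0,0.36],[0.97,0.18,-0.02,0,0,0,0.36],[0.97,0.18,-0.02,0,0,0,0.36],[0.97,0.18,-0.02,0,0,0,0.36],[0.97,0.18,-0.02,0,0,0,0.36]]]' >/dev/null
python3 -m pendant '[[[0.97,0.18,-0.02,0,0,0,0.36],[0.97,0.18,-0.02,0,0,0,0.36],[0.97,0.18,-0.02,0,0,0,0.36],[0.97,0.18,-0.02,0,0,0,0.36],[0.97,0.18,-0.02,0,0,0,0.36],[0.97,0.18,-0.02,0,0,0,0.36],[0.97,0.18,-0.02,0,0,0,0.36],[0,0,0,0,0,0,0.36]]]' >/dev/null
python3 - <<'E'
from h import *
st();c=grab('wrist')
for b,q in zpart(c,.05,.08,(.36,.66),(-.52,-.2),150,1): print("pack",rect(q),np.median(q[:,2]).round(4),rect(cast(c,b,.064)),b.min(0),b.max(0))
E
```

```text
59.5 [ 0.5353 -0.2504  0.3073] [-1.7999e+02 -2.0000e-02 -9.5480e+01] j [ -6.1  10.8  -5.    0.  -74.2   0.6] F [-0.1  0.2  0.1] w 59.8 g 0.0
pack (array([ 0.529 , -0.4175]), 112, 42, 9.6) 0.0638 (array([ 0.529, -0.416]), 111, 44, 9.2) [201  18] [291  75]
pack (array([ 0.4496, -0.3685]), 112, 42, 82.6) 0.0638 (array([ 0.4505, -0.3682]), 112, 43, 82.7) [291  34] [328 124]
```

```bash
python3 -c "
from h import *
go([.4493,-.3683,.062],[180,0,-97.4])"
```

```text
shift units [ 6.32  3.74 12.26]
turn units [-0.   -0.    0.48]
```

```bash
python3 -m pendant '[[[0.79,0.468,0.9,0,0,0,0.36],[0.79,0.468,0.9,0,0,0,0.36],[0.79,0.468,0.9,0,0,0,0.36],[0.79,0.468,0.9,0,0,0,0.36],[0.79,0.468,0.9,0,0,0,0.36],[0.79,0.468,0.9,0,0,0,0.36],[0.79,0.468,0.9,0,0,0,0.36],[0.79,0.468,0.9,0,0,0,0.36]]]' >/dev/null
python3 -m pendant '[[[0,0,0,0,0,0.48,0.36],[0,0,0.8,0,0,0,0.36],[0,0,0.8,0,0,0,0.36],[0,0,0,0,0,0,0.36],[0,0,0,0,0,0,0.36],[0,0,0,0,0,0,0.36],[0,0,0,0,0,0,0.36],[0,0,0,0,0,0,0.36]]]' >/dev/null
python3 - <<'E'
from h import *
st();go([.4493,-.3683,.062],[180,0,-97.4])
c=grab('wrist')
for b,q in zpart(c,.055,.068,(.36,.49),(-.52,-.2),150,1): print("pack",rect(q),np.median(q[:,2]).round(4),b.min(0),b.max(0))
E
```

```text
61.15 [ 0.4504 -0.367   0.132 ] [-1.7991e+02 -2.0000e-02 -9.7280e+01] j [-19.9  17.6 -20.2   0.  -52.1  12.6] F [-0.3 -0.3  0.4] w 59.7 g 0.0
shift units [0.07 0.05 3.5 ]
turn units [-0.02 -0.01  0.03]
pack (array([ 0.4476, -0.3843]), 81, 41, 82.5) 0.0637 [229 139] [281 238]
pack (array([ 0.483 , -0.4252]), 40, 20, -82.1) 0.0634 [189 117] [222 173]
pack (array([ 0.4561, -0.3178]), 40, 8, -7.2) 0.0635 [232 264] [278 271]
```

```bash
python3 -m pendant '[[[0.07,0.05,0.9,0,0,0.03,0.36],[0,0,0.9,0,0,0,0.36],[0,0,0.9,0,0,0,0.36],[0,0,0.8,0,0,0,0.36],[0,0,0,0,0,0,0.1],[0,0,0,0,0,0,-0.1],[0,0,0,0,0,0,-1],[0,0,0,0,0,0,-1]]]' 25 
python3 -m pendant '[[[0,0,0,0,0,0,-1],[0,0,0,0,0,0,-1],[0,0,0,0,0,0,-1],[0,0,0,0,0,0,-1],[0,0,-0.5,0,0,0,-1],[0,0,-1,0,0,0,-1],[0,0,-1,0,0,0,-1],[0,0,-1,0,0,0,-1]]]' 
python3 -m pendant '[[[0,0,-1,0,0,-0.48,-1],[0,0,-1,0,0,0,-1],[0,0,-1,0,0,0,-1],[0,0,-1,0,0,0,-1],[0,0,-1,0,0,0,-1],[0,0,0,0,0,0,-1],[0,0,0,0,0,0,-1],[0,0,0,0,0,0,-1]]]' >/dev/null
python3 - <<'E'
from h import *
st()
go([.634,-.0967,.24],[180,0,-95.4])
E
```

```text
time_s: 62.0
tcp_pos: [0.4496, -0.3685, 0.0624]
eef_rot: [-179.9, -0.0, -97.4]
contact_force: [0.8, 0.5, -0.1]
gripper_width: 0.04
gripper_force: 25.0
time_s: 62.8
tcp_pos: [0.4485, -0.368, 0.1323]
eef_rot: [180.0, 0.0, -97.4]
contact_force: [0.2, 0.4, -2.2]
gripper_width: 0.0401
gripper_force: 25.0
63.6 [ 0.4482 -0.3678  0.2303] [ 1.7994e+02  5.0000e-02 -9.5500e+01] j [-20.1  12.4 -13.1  -0.  -64.5  14.6] F [ 0.2  0.1 -1.7] w 39.8 g 25.0
shift units [-14.38  -7.95  -0.48]
turn units [ 0.02  0.01 -0.03]
```

```bash
python3 -m pendant '[[[-0.96,-0.53,0,0,0,-0.03,-1],[-0.96,-0.53,0,0,0,0,-1],[-0.96,-0.53,0,0,0,0,-1],[-0.96,-0.53,0,0,0,0,-1],[-0.96,-0.53,0,0,0,0,-1],[-0.96,-0.53,0,0,0,0,-1],[-0.96,-0.53,0,0,0,0,-1],[-0.96,-0.53,0,0,0,0,-1]]]' >/dev/null
python3 -m pendant '[[[-0.96,-0.53,0,0,0,0,-1],[-0.96,-0.53,0,0,0,0,-1],[-0.96,-0.53,0,0,0,0,-1],[-0.96,-0.53,0,0,0,0,-1],[-0.96,-0.53,0,0,0,0,-1],[-0.96,-0.53,0,0,0,0,-1],[-0.96,-0.53,0,0,0,0,-1],[0,0,0,0,0,0,-1]]]' >/dev/null
python3 -m pendant '[[[0,0,1,0,0,0,-1],[0,0,1,0,0,0,-1],[0,0,1,0,0,0,-1],[0,0,1,0,0,0,-1],[0,0,1,0,0,0,-1],[0,0,1,0,0,0,-1],[0,0,1,0,0,0,-1],[0,0,0,0,0,0,-1]]]' >/dev/null
python3 - <<'E'
from h import *
st()
go([.634,-.0967,.0485],[180,0,-95.4])
E
```

```text
66.0 [ 0.6324 -0.0963  0.0885] [ 1.7973e+02 -4.0000e-02 -9.5400e+01] j [  8.8  25.3 -14.7  -0.  -50.3 -14.2] F [-0.8 -0.1 -1.3] w 39.8 g 25.0
shift units [ 0.01 -0.09  2.  ]
turn units [ 0.07 -0.01 -0.  ]
```

```bash
python3 -m pendant '[[[0,-0.08,0.6,0.03,0,0,-1],[0,0,0.5,0,0,0,-1],[0,0,0.4,0,0,0,-1],[0,0,0.2,0,0,0,-1],[0,0,0,0,0,0,-1],[0,0,0,0,0,0,-1],[0,0,0,0,0,0,-1],[0,0,0,0,0,0,-1]]]' >/dev/null
python3 - <<'E'
from h import *
st()
go([.634,-.0967,.0485],[180,0,-95.4])
E
```

```text
66.8 [ 0.6361 -0.0966  0.0579] [-179.81    0.    -95.37] j [  8.7  27.4 -16.1   0.1 -46.3 -14.1] F [ 0.4 -0.1 -1.6] w 39.7 g 25.0
shift units [0.02 0.11 0.47]
turn units [-0.05  0.    0.01]
```

```bash
python3 -m pendant '[[[0,0.08,0.25,-0.03,0,0,-1],[0,0,0.1,0,0,0,-1],[0,0,0,0,0,0,-1],[0,0,0,0,0,0,-1],[0,0,0,0,0,0,-1],[0,0,0,0,0,0,-1],[0,0,0,0,0,0,-1],[0,0,0,0,0,0,-1]]]' >/dev/null
python3 - <<'E'
from h import *
st()
go([.634,-.0967,.0485],[180,0,-95.4])
E
```

```text
67.6 [ 0.6343 -0.0964  0.0505] [-179.97   -0.    -95.37] j [  8.8  27.8 -16.6   0.  -45.6 -14.1] F [ 0.  -0.3 -2. ] w 39.5 g 25.0
shift units [0.02 0.02 0.1 ]
turn units [-0.01 -0.    0.01]
```

```bash
python3 -m pendant '[[[0,0,0.1,0,0,0,-1],[0,0,0,0,0,0,-1],[0,0,0,0,0,0,-1],[0,0,0,0,0,0,0],[0,0,0,0,0,0,0.15],[0,0,0,0,0,0,0.36],[0,0,0,0,0,0,0.36],[0,0,0,0,0,0,0.36]]]' >/dev/null
python3 -m pendant '[[[0,0,0,0,0,0,0.36],[0,0,-0.5,0,0,0,0.36],[0,0,-1,0,0,0,0.36],[0,0,-1,0,0,0,0.36],[0,0,-1,0,0,0,0.36],[0,0,-1,0,0,0,0.36],[0,0,-1,0,0,0,0.36],[0,0,-1,0,0,0,0.36]]]'
python3 -m pendant '[[[0,0,-1,0,0,0,0.36],[0,0,-1,0,0,0,0.36],[0,0,-1,0,0,0,0.36],[0,0,-1,0,0,0,0.36],[0,0,-1,0,0,0,0.36],[0,0,-1,0,0,0,0.36],[0,0,0,0,0,0,0.36],[0,0,0,0,0,0,0.36]]]' >/dev/null
python3 - <<'E'
from h import *
st();go([.54,-.26,.30],[180,0,-95])
E
```

```text
time_s: 69.2
tcp_pos: [0.6342, -0.0964, 0.1802]
eef_rot: [-179.9, 0.0, -95.4]
contact_force: [0.5, 0.4, 0.6]
gripper_width: 0.0598
gripper_force: 0.0
70.0 [ 0.6341 -0.0964  0.2994] [-1.7989e+02  3.0000e-02 -9.5370e+01] j [  8.8  15.8   0.5   0.  -74.6 -14.1] F [-0.3 -0.1  0.1] w 59.4 g 0.0
shift units [ 8.59  3.92 -0.04]
turn units [-0.03  0.01 -0.09]
```

```bash
python3 -m pendant '[[[1,0.44,0,0,0,0,0.36],[1,0.44,0,0,0,0,0.36],[1,0.44,0,0,0,0,0.36],[1,0.44,0,0,0,0,0.36],[1,0.44,0,0,0,0,0.36],[1,0.44,0,0,0,0,0.36],[1,0.44,0,0,0,0,0.36],[1,0.44,0,0,0,0,0.36]]]' >/dev/null
python3 -m pendant '[[[0.6,0.4,0,0,0,0,0.36],[0,0,0,0,0,0,0.36],[0,0,0,0,0,0,0.36],[0,0,0,0,0,0,0.36],[0,0,0,0,0,0,0.36],[0,0,0,0,0,0,0.36],[0,0,0,0,0,0,0.36],[0,0,0,0,0,0,0.36]]]' >/dev/null
python3 - <<'E'
from h import *
st();c=grab('wrist')
L=[]
for b,q in zpart(c,.05,.08,(.36,.66),(-.52,-.2),150,1): p=rect(q);print("pack",p,np.median(q[:,2]).round(4),rect(cast(c,b,.064)),b.min(0),b.max(0))
go([*p[0],.13],[180,0,p[3]-180 if p[3]>0 else p[3]])
go([*p[0],.13],[180,0,p[3]])
E
```

```text
71.6 [ 0.5402 -0.2601  0.2983] [-1.7998e+02 -1.0000e-02 -9.5340e+01] j [ -7.   11.9  -4.8   0.  -73.3   1.7] F [ 1.1 -0.5  0.9] w 59.4 g 0.0
pack (array([ 0.529 , -0.4174]), 112, 42, 9.1) 0.0638 (array([ 0.5289, -0.4162]), 111, 44, 9.2) [206  24] [297  81]
shift units [ 7.88 -0.17  8.42]
turn units [-1.000e-02  0.000e+00  1.889e+01]
shift units [ 7.88 -0.17  8.42]
turn units [-0.000e+00 -1.000e-02 -2.611e+01]
```

```bash
python3 -m pendant '[[[0.985,-0.02,0,0,0,0,0.36],[0.985,-0.02,0,0,0,0,0.36],[0.985,-0.02,0,0,0,0,0.36],[0.985,-0.02,0,0,0,0,0.36],[0.985,-0.02,0,0,0,0,0.36],[0.985,-0.02,0,0,0,0,0.36],[0.985,-0.02,0,0,0,0,0.36],[0.985,-0.02,0,0,0,0,0.36]]]' >/dev/null
python3 -m pendant '[[[0,0,0.44,0,0,1,0.36],[0,0,0.44,0,0,1,0.36],[0,0,0.44,0,0,1,0.36],[0,0,0.44,0,0,1,0.36],[0,0,0.44,0,0,1,0.36],[0,0,0.44,0,0,1,0.36],[0,0,0.44,0,0,1,0.36],[0,0,0.44,0,0,1,0.36]]]' >/dev/null
python3 -m pendant '[[[0,0,0.44,0,0,1,0.36],[0,0,0.44,0,0,1,0.36],[0,0,0.44,0,0,1,0.36],[0,0,0.44,0,0,1,0.36],[0,0,0.44,0,0,1,0.36],[0,0,0.44,0,0,1,0.36],[0,0,0.44,0,0,1,0.36],[0,0,0.44,0,0,1,0.36]]]' >/dev/null
python3 -m pendant '[[[0,0,0.44,0,0,1,0.36],[0,0,0.44,0,0,1,0.36],[0,0,0.44,0,0,0.9,0.36],[0,0,0,0,0,0,0.36],[0,0,0,0,0,0,0.36],[0,0,0,0,0,0,0.36],[0,0,0,0,0,0,0.36],[0,0,0,0,0,0,0.36]]]' >/dev/null
python3 - <<'E'
from h import *
st();go([.529,-.4173,.062],[180,0,-170.9])
c=grab('wrist')
for b,q in zpart(c,.055,.08,(.36,.66),(-.52,-.3),150,1): print("pack",rect(q),np.median(q[:,2]).round(4),b.min(0),b.max(0))
E
```

```text
74.85 [ 0.5287 -0.4176  0.1317] [-1.7997e+02  6.0000e-02 -1.7094e+02] j [-21.8  25.4  -7.9  -0.  -56.6 -59.2] F [-0.5  0.5 -0.3] w 59.4 g 0.0
shift units [-0.01  0.02  3.48]
turn units [-0.01  0.01 -0.01]
pack (array([ 0.5128, -0.4209]), 79, 41, 9.0) 0.0637 [229 140] [280 238]
pack (array([ 0.5792, -0.4103]), 39, 9, -81.3) 0.0635 [232 264] [277 272]
```

```bash
python3 -m pendant '[[[0,0.02,0.9,0,0,0,0.36],[0,0,0.9,0,0,0,0.36],[0,0,0.9,0,0,0,0.36],[0,0,0.78,0,0,0,0.36],[0,0,0,0,0,0,0.1],[0,0,0,0,0,0,-0.1],[0,0,0,0,0,0,-1],[0,0,0,0,0,0,-1]]]' 25 
python3 -m pendant '[[[0,0,0,0,0,0,-1],[0,0,0,0,0,0,-1],[0,0,0,0,0,0,-1],[0,0,0,0,0,0,-1],[0,0,-0.5,0,0,0,-1],[0,0,-1,0,0,0,-1],[0,0,-1,0,0,0,-1],[0,0,-1,0,0,0,-1]]]' 
python3 -m pendant '[[[0,0,-1,0,0,-1,-1],[0,0,-1,0,0,-1,-1],[0,0,-1,0,0,-1,-1],[0,0,0,0,0,-1,-1],[0,0,0,0,0,-1,-1],[0,0,0,0,0,-1,-1],[0,0,0,0,0,-1,-1],[0,0,0,0,0,-1,-1]]]' >/dev/null
python3 -m pendant '[[[0,0,0,0,0,-1,-1],[0,0,0,0,0,-1,-1],[0,0,0,0,0,-1,-1],[0,0,0,0,0,-1,-1],[0,0,0,0,0,-1,-1],[0,0,0,0,0,-1,-1],[0,0,0,0,0,-1,-1],[0,0,0,0,0,-1,-1]]]' >/dev/null
python3 -m pendant '[[[0,0,0,0,0,-1,-1],[0,0,0,0,0,-1,-1],[0,0,0,0,0,-0.88,-1],[0,0,0,0,0,0,-1],[0,0,0,0,0,0,-1],[0,0,0,0,0,0,-1],[0,0,0,0,0,0,-1],[0,0,0,0,0,0,-1]]]' >/dev/null
python3 - <<'E'
from h import *
st()
go([.5385,-.0877,.19],[180,0,-95.4])
E
```

```text
time_s: 75.7
tcp_pos: [0.5292, -0.4174, 0.0628]
eef_rot: [-179.9, 0.1, -171.0]
contact_force: [0.2, -0.2, 0.4]
gripper_width: 0.0399
gripper_force: 25.0
time_s: 76.5
tcp_pos: [0.528, -0.4169, 0.1324]
eef_rot: [180.0, -0.0, -171.0]
contact_force: [0.8, -0.4, -1.3]
gripper_width: 0.0401
gripper_force: 25.0
78.9 [ 0.5284 -0.4171  0.1916] [-179.98   -0.    -95.48] j [-21.7  22.5  -4.   -0.  -63.5  16.3] F [-0.2 -0.2 -0.7] w 39.9 g 25.0
shift units [-16.44   1.07   0.08]
turn units [-0.01 -0.   -0.02]
```

```bash
python3 -m pendant '[[[-0.967,0.063,0,0,0,0,-1],[-0.967,0.063,0,0,0,0,-1],[-0.967,0.063,0,0,0,0,-1],[-0.967,0.063,0,0,0,0,-1],[-0.967,0.063,0,0,0,0,-1],[-0.967,0.063,0,0,0,0,-1],[-0.967,0.063,0,0,0,0,-1],[-0.967,0.063,0,0,0,0,-1]]]' >/dev/null
python3 -m pendant '[[[-0.967,0.063,0,0,0,0,-1],[-0.967,0.063,0,0,0,0,-1],[-0.967,0.063,0,0,0,0,-1],[-0.967,0.063,0,0,0,0,-1],[-0.967,0.063,0,0,0,0,-1],[-0.967,0.063,0,0,0,0,-1],[-0.967,0.063,0,0,0,0,-1],[-0.967,0.063,0,0,0,0,-1]]]' >/dev/null
python3 -m pendant '[[[-0.967,0.063,0,0,0,0,-1],[0,0,1,0,0,0,-1],[0,0,1,0,0,0,-1],[0,0,1,0,0,0,-1],[0,0,1,0,0,0,-1],[0,0,1,0,0,0,-1],[0,0,1,0,0,0,-1],[0,0,0,0,0,0,-1]]]' >/dev/null
python3 -m pendant '[[[0,0,0.3,0,0,0,-1],[0,0,0.2,0,0,0,-1],[0,0,0,0,0,0,-1],[0,0,0,0,0,0,-1],[0,0,0,0,0,0,-1],[0,0,0,0,0,0,-1],[0,0,0,0,0,0,-1],[0,0,0,0,0,0,-1]]]' >/dev/null
python3 - <<'E'
from h import *
st()
go([.5385,-.0877,.0485],[180,0,-95.4])
E
```

```text
82.1 [ 0.5384 -0.0878  0.0616] [-179.97   -0.    -95.45] j [ 11.3  19.8 -28.8   0.  -41.4 -16.8] F [ 0.1  0.3 -3. ] w 39.9 g 25.0
shift units [-0.01 -0.    0.66]
turn units [-0.01 -0.   -0.01]
```

```bash
python3 -m pendant '[[[0,0,0.3,0,0,0,-1],[0,0,0.25,0,0,0,-1],[0,0,0.09,0,0,0,-1],[0,0,0,0,0,0,-1],[0,0,0,0,0,0,-1],[0,0,0,0,0,0,-1],[0,0,0,0,0,0,0],[0,0,0,0,0,0,0.15]]]'
python3 -m pendant '[[[0,0,0,0,0,0,0.36],[0,0,0,0,0,0,0.36],[0,0,-0.5,0,0,0,0.36],[0,0,-1,0,0,0,0.36],[0,0,-1,0,0,0,0.36],[0,0,-1,0,0,0,0.36],[0,0,-1,0,0,0,0.36],[0,0,-1,0,0,0,0.36]]]' >/dev/null
python3 -m pendant '[[[-1,0,-1,0,0,0,0.36],[-1,0,-1,0,0,0,0.36],[-1,0,-1,0,0,0,0.36],[-1,0,-1,0,0,0,0.36],[-1,0,-1,0,0,0,0.36],[-1,0,-1,0,0,0,0.36],[-1,0,-1,0,0,0,0.36],[0,0,0,0,0,0,0.36]]]' >/dev/null
python3 - <<'E'
from h import *
st();c=grab('wrist')
for b,q in zpart(c,.042,.06,(.45,.72),(-.2,.18),150,1): print("right",rect(q),np.median(q[:,2]).round(4),rect(cast(c,b,.050)),b.min(0),b.max(0))
for b in blobs(mask(c,"green"),200): print("green",rect(cast(c,b,.036)),cv2.minEnclosingCircle((cast(c,b,.036)[:,:2]*1000).astype(np.float32)),deep(c,b.mean(0)))
go([.66,.19,.30],[180,0,-95.4])
E
```

```text
time_s: 82.9
tcp_pos: [0.5387, -0.0878, 0.0486]
eef_rot: [-180.0, -0.0, -95.4]
contact_force: [-0.7, -0.9, 0.4]
gripper_width: 0.0473
gripper_force: 0.0
84.5 [0.5529 0.0535 0.3025] [-1.7967e+02  1.2000e-01 -9.5330e+01] j [ 25.8   7.3  -9.9   0.1 -72.4 -31.1] F [-0.3  0.1 -0.3] w 59.5 g 0.0
right (array([0.5543, 0.0765]), 129, 68, 84.5) 0.0511 (array([0.5544, 0.0765]), 129, 68, 84.5) [232 144] [279 228]
right (array([ 0.6349, -0.0965]), 112, 42, 84.5) 0.0497 (array([ 0.6341, -0.0959]), 111, 43, 84.4) [167  22] [201 112]
right (array([ 0.5382, -0.0887]), 112, 41, 84.0) 0.0498 (array([ 0.5383, -0.0881]), 111, 41, 83.9) [241  21] [271 111]
right (array([0.6499, 0.0679]), 110, 41, 84.8) 0.0497 (array([0.6492, 0.0676]), 109, 42, 84.5) [177 151] [207 222]
green (array([ 0.4392, -0.0548]), 35, 34, 88.0) ((439.6628723144531, -54.833106994628906), 17.85687828063965) [[ 0.54611    -0.01451874  0.43804886]]
shift units [-7.34 -4.73  0.06]
turn units [-0.05  0.02  0.01]
```

Run:
```python
from h import *
c=grab('wrist');a=cv2.resize(c['frame'][130:235,150:310],(800,300),interpolation=cv2.INTER_CUBIC) if 0 else cv2.resize(c['frame'][135:235,205:305],(400,400),interpolation=cv2.INTER_CUBIC)
s=grab('scene');u=proj(s,[.442,.349,.083])[0].astype(int);b=cv2.resize(s['frame'][u[1]-40:u[1]+40,u[0]-40:u[0]+40],(400,400),interpolation=cv2.INTER_CUBIC)
cv2.imwrite('pics/m1.png',np.hstack([a,b]))
```

```text
(no output)
```

View pics/m1.png

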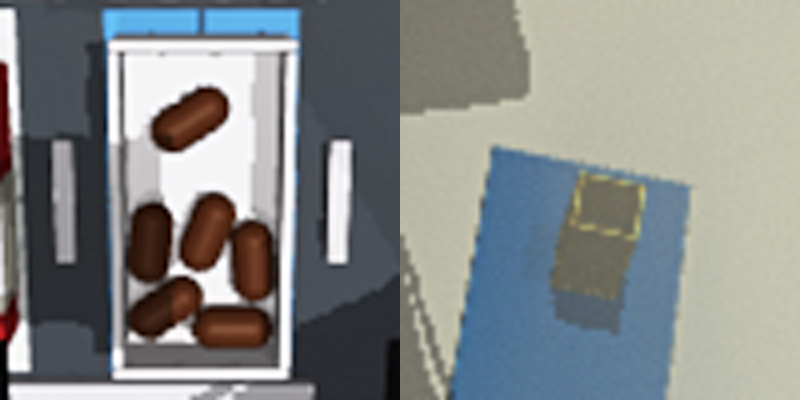

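```bash
python3 -c "
from h import *
go([.4395,-.0549,.30],[180,0,-95.4])"
```

```text
shift units [ 5.82  5.05 -0.07]
turn units [-0.    0.   -0.01]
```

```bash
python3 -m pendant '[[[0.83,0.72,0,0,0,0,-1],[0.83,0.72,0,0,0,0,-1],[0.83,0.72,0,0,0,0,-1],[0.83,0.72,0,0,0,0,-1],[0.83,0.72,0,0,0,0,-1],[0.83,0.72,0,0,0,0,-1],[0.83,0.72,0,0,0,0,-1],[0,0,0,0,0,0,-1]]]' 10 >/dev/null
python3 -m pendant '[[[0,0,1,0,0,0,-1],[0,0,1,0,0,0,-1],[0,0,1,0,0,0,-1],[0,0,1,0,0,0,-1],[0,0,1,0,0,0,-1],[0,0,1,0,0,0,-1],[0,0,1,0,0,0,-1],[0,0,1,0,0,0,-1]]]' >/dev/null
python3 -m pendant '[[[0,0,1,0,0,0,-1],[0,0,1,0,0,0,-1],[0,0,0,0,0,0,-1],[0,0,0,0,0,0,-1],[0,0,0,0,0,0,-1],[0,0,0,0,0,0,-1],[0,0,0,0,0,0,-1],[0,0,0,0,0,0,-1]]]' >/dev/null
python3 - <<'E'
from h import *
st();go([.4395,-.0549,.064],[180,0,-95.4])
t=grab('top')
for b,q in zpart(t,.042,.062,(.45,.72),(-.2,.18),60,1): print("top",rect(q),rect(cast(t,b,.05)))
c=grab('scene')
for b,q in zpart(c,.042,.062,(.45,.72),(-.2,.18),60,1): print("scene",rect(q))
E
```

```text
87.05 [ 0.4405 -0.0545  0.0992] [-1.7992e+02  2.0000e-02 -9.5440e+01] j [ 18.6   8.  -39.    0.  -42.9 -24. ] F [1.  0.6 0.1] w 0.6 g 0.0
shift units [0.03 0.05 1.76]
turn units [-0.02  0.   -0.01]
top (array([0.6512, 0.0691]), 112, 43, 85.0) (array([0.6499, 0.0691]), 112, 44, 84.6)
top (array([ 0.6366, -0.0966]), 112, 41, 84.8) (array([ 0.6358, -0.0964]), 112, 42, 84.3)
scene (array([0.5523, 0.0779]), 131, 76, 85.1)
scene (array([0.6482, 0.0703]), 112, 47, 84.3)
scene (array([ 0.5386, -0.0873]), 113, 47, 85.6)
scene (array([ 0.634 , -0.0958]), 113, 44, 85.9)
```

```bash
python3 -m pendant '[[[0.03,0.05,0.9,0,0,0,-1],[0,0,0.86,0,0,0,-1],[0,0,0.2,0,0,0,-1],[0,0,0.2,0,0,0,-1],[0,0,0.15,0,0,0,-1],[0,0,0.1,0,0,0,-1],[0,0,0.05,0,0,0,-1],[0,0,0,0,0,0,-1]]]'
python3 -m pendant '[[[0,0,0,0,0,0,-1],[0,0,0,0,0,0,-1],[0,0,0,0,0,0,-1],[0,0,0,0,0,0,-1],[0,0,0,0,0,0,-1],[0,0,0,0,0,0,-1],[0,0,0,0,0,0,-1],[0,0,0,0,0,0,-1]]]'
```

```text
time_s: 87.95
tcp_pos: [0.4391, -0.0552, 0.0517]
eef_rot: [-180.0, -0.0, -95.4]
contact_force: [-12.8, 2.9, 34.2]
gripper_width: 0.0002
gripper_force: 17.2
time_s: 88.75
tcp_pos: [0.4391, -0.0553, 0.0517]
eef_rot: [-179.9, -0.0, -95.4]
contact_force: [-12.2, 1.4, 34.0]
gripper_width: 0.0004
gripper_force: 16.9
```

```bash
python3 -m pendant '[[[0,0,-0.3,0,0,0,-1],[0,0,-0.6,0,0,0,-1],[0,0,-1,0,0,0,-1],[0,0,-1,0,0,0,-1],[0,0,-1,0,0,0,-1],[0,0,-1,0,0,0,-1],[0,0,-1,0,0,0,-1],[0,0,-1,0,0,0,-1]]]'
python3 -m pendant '[[[-0.9,-0.9,-1,0,0,0,-1],[-0.9,-0.9,-1,0,0,0,-1],[-0.9,-0.9,-1,0,0,0,-1],[-0.9,-0.9,-1,0,0,0,-1],[-0.9,-0.5,-1,0,0,0,-1],[-0.9,-0.5,0,0,0,0,-1],[-0.9,-0.5,0,0,0,0,-1],[0,0,0,0,0,0,-1]]]' >/dev/null
python3 - <<'E'
from h import *
st();c=grab('wrist')
for b,q in zpart(c,.042,.06,(.45,.72),(-.2,.18),150,1): print(rect(q),np.median(q[:,2]).round(4))
for b in blobs(mask(c,"green"),200): print("green",b.mean(0),rect(cast(c,b,.036)),deep(c,b.mean(0)))
E
```

```text
time_s: 89.55
tcp_pos: [0.4396, -0.0549, 0.1891]
eef_rot: [-179.9, 0.0, -95.4]
contact_force: [0.9, -0.1, -0.8]
gripper_width: 0.0004
gripper_force: 0.0
90.35 [0.5536 0.0626 0.2865] [ 1.7998e+02 -1.0000e-02 -9.5380e+01] j [ 26.6   8.1 -11.    0.  -70.9 -32. ] F [-0.8  0.2 -0.4] w 0.6 g 0.0
(array([ 0.6349, -0.0963]), 112, 42, 84.5) 0.0498
(array([ 0.5387, -0.0887]), 112, 41, 84.8) 0.0498
(array([0.6493, 0.0605]), 95, 42, 84.5) 0.0497
(array([0.5532, 0.0648]), 105, 68, 84.7) 0.0514
green [329.89473684  79.47368421] (array([ 0.4394, -0.055 ]), 35, 34, -5.4) [[ 0.4389498  -0.05539843  0.03445602]]
```

Everything is still in place, and the button has sprung back up. I'm handing the job in.

```bash
python3 -c "
from plant import r
print(r.close_job())"
```

```text
the job is handed in; nothing more can be done
None
```

The job is done and handed in at about 90 s: the dish is in the blue bay with all six dates, the cup is upright on the mat, each of the three cartons is within about 1 mm of its cross, and the button was pressed fully and let go; I did not look at the jar and tin again at the end, but nothing came near them.

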